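Pack the finished valve balls

TASK

Pull the flat pry bar out of its upright holder, lever the lid of the grey transport case open with the bar's blade under the steel tab, and swing the lid right back. Lower every valve ball from the cork mat gently, without dropping it, onto the rubber in the case, one ball to a compartment, then shut the lid fully; the pry bar must finish standing in its holder again, blade down. Leave the other parts on the bench where they are.

Things in the scene. Friction and masses are not known exactly. Their poses are not given: they have to be found in the camera images.
- holder: Fixed aluminium sleeve on a dark steel foot plate (90 x 100 x 8 mm). Origin: centre of the foot's underside. The sleeve stands on it, 22 x 40 mm outside, its pocket 14 mm along x by 32 mm along y, pocket floor at z = 8 mm, open rim at z = 78 mm. It stands to the left or the right of the case.
- bar: Loose flat pry bar, 155 mm long, 0.2 kg; starts blade down in the holder, loose in it and leaning up to 10 degrees, axes along the holder's. Origin: middle of the tip; z runs from tip to handle. Steel blade 4 mm thick (x), 20 mm wide (y), z = 0 to 85 mm, the last 20 mm at the tip 14 mm wide. Black handle 18 mm (x) by 26 mm (y), z = 85 to 155 mm. Centre of mass at about z = 93 mm.
- bar_grip (a point): Point on the pry bar's axis in the upper half of the handle, 130 mm from the tip: a good place to grip it, across the 26 mm (y).
- case: Fixed grey case, 150 mm (x) by 286 mm (y), walls 5 mm (the rear, +x, one 35 mm), rim at z = 68 mm. Origin: centre of its underside; the front (with the lid's tab) faces -x, the hinge is the far (+x) rim. Inside, four compartments in a row along y, middles at x = -15 mm, each 110 mm (x) by 66 mm (y), parted by 4 mm dividers with tops at z = 44 mm. Floor: a rubber pad, top at z = 10 mm.
- pad: The fixed black rubber pad on the floor of the case, 6 mm thick, its origin at the centre of its underside, 4 mm above the case's underside and 15 mm nearer the front than its origin.
- cell0 (a point): Centre of compartment 0 of the case, on the top of the pad; compartments are numbered along the case's y, 70 mm apart.
- cell1 (a point): Centre of compartment 1 of the case, on the top of the pad; compartments are numbered along the case's y, 70 mm apart.
- cell2 (a point): Centre of compartment 2 of the case, on the top of the pad; compartments are numbered along the case's y, 70 mm apart.
- cell3 (a point): Centre of compartment 3 of the case, on the top of the pad; compartments are numbered along the case's y, 70 mm apart.
- hinge (a point): Middle of the lid's hinge line: x = +75 mm, z = 68 mm in the case's frame; the line runs along the case's y.
- lid_angle (a joint): Angle of the lid (rad): 0 shut (as at the start), 1.57 standing upright, 2.0 its stop. The hinge is stiff enough to stay wherever it is left; about 2 N at the tab moves it.
- lid: Lid of the case: a 5 mm plate, 150 x 286 mm, its underside on the rim when shut, with a steel pry tab in the middle of its front edge, 5 mm thick, 80 mm wide, sticking out 20 mm in front of the case (150 to 170 mm from the hinge line), free underneath, underside level with the lid's. Origin: middle of the hinge line, in the underside; -x points to the tab, y along the hinge, z out of its top.
- mat: Fixed cork mat, 210 x 210 x 2 mm, on which the balls lie at the start, on the other side of the case from the holder. Origin: centre of its underside.
- ball0: Steel valve ball, origin at its centre: 56 mm diameter with two flat faces, so 40 mm high, 0.2 to 0.4 kg; it stands on one flat (a disc of 39 mm) with its centre 20 mm above what it stands on, dark bore on top. All balls are alike; two to four of them are present (None: absent, or held).
- ball1: Steel valve ball, origin at its centre: 56 mm diameter with two flat faces, so 40 mm high, 0.2 to 0.4 kg; it stands on one flat (a disc of 39 mm) with its centre 20 mm above what it stands on, dark bore on top. All balls are alike; two to four of them are present (None: absent, or held).
- ball2: Steel valve ball, origin at its centre: 56 mm diameter with two flat faces, so 40 mm high, 0.2 to 0.4 kg; it stands on one flat (a disc of 39 mm) with its centre 20 mm above what it stands on, dark bore on top. All balls are alike; two to four of them are present (None: absent, or held).
- ball3: Steel valve ball, origin at its centre: 56 mm diameter with two flat faces, so 40 mm high, 0.2 to 0.4 kg; it stands on one flat (a disc of 39 mm) with its centre 20 mm above what it stands on, dark bore on top. All balls are alike; two to four of them are present (None: absent, or held).
- wrench: Loose bystander: steel wrench 170 mm long lying in front of the case; not to be moved.
- bush: Loose bystander: brass flanged bush, 48 mm across, 40 mm high; origin under its centre; not to be moved.
- gear: Loose bystander: steel gear, 80 mm across, 28 mm high with its hub; origin under its centre; not to be moved.
- conrod: Loose bystander: connecting rod about 155 mm long, 26 mm high, lying flat; origin near its middle; not to be moved.
- vblock: Loose bystander: steel V-block 60 x 50 x 43 mm; origin under its centre; not to be moved.
Not all that is in view belongs to the job. What is shaped like the ball1 but blue is not meant. What is shaped like the ball2 but orange or red is not meant.

How it is judged:
On the way, in this order (a step that is already met when the one before it is completed fails the run):
1. the pry bar has been pulled clear out of the holder (z of bar in the frame of holder above 0.085 m), for 0.2 s.
2. the lid is levered up past 0.3 rad by the bar under the tab, with no finger on the lid (value of joint lid_angle above 0.3 rad and contact force between bar and lid above 0.2 N and contact force between the fingers and lid below 0.2 N), for 0.1 s.
3. the lid is swung back past 1.4 rad (value of joint lid_angle above 1.4 rad), for 0.2 s.
4. every ball lies on the pad in a compartment while the lid is open, no finger on it ((horizontal distance between ball0 and cell0 below 0.033 m or horizontal distance between ball0 and cell1 below 0.033 m or horizontal distance between ball0 and cell2 below 0.033 m or horizontal distance between ball0 and cell3 below 0.033 m) and z of ball0 in the frame of case between 0.02 and 0.04 m and (horizontal distance between ball1 and cell0 below 0.033 m or horizontal distance between ball1 and cell1 below 0.033 m or horizontal distance between ball1 and cell2 below 0.033 m or horizontal distance between ball1 and cell3 below 0.033 m) and z of ball1 in the frame of case between 0.02 and 0.04 m and (horizontal distance between ball2 and cell0 below 0.033 m or horizontal distance between ball2 and cell1 below 0.033 m or horizontal distance between ball2 and cell2 below 0.033 m or horizontal distance between ball2 and cell3 below 0.033 m) and z of ball2 in the frame of case between 0.02 and 0.04 m and (horizontal distance between ball3 and cell0 below 0.033 m or horizontal distance between ball3 and cell1 below 0.033 m or horizontal distance between ball3 and cell2 below 0.033 m or horizontal distance between ball3 and cell3 below 0.033 m) and z of ball3 in the frame of case between 0.02 and 0.04 m and contact force between the fingers and ball0 below 0.1 N and contact force between the fingers and ball1 below 0.1 N and contact force between the fingers and ball2 below 0.1 N and contact force between the fingers and ball3 below 0.1 N and value of joint lid_angle above 0.8 rad), for 0.3 s.
At the end, for the whole second after the job is handed in: Every ball present rests on the pad in its own compartment (within 33 mm of its centre), the lid is shut to within 0.06 rad, and the pry bar stands blade down in the holder, tip within 12 mm of the pocket floor, leaning under 0.3 rad; all at rest ((horizontal distance between ball0 and cell0 below 0.033 m or horizontal distance between ball0 and cell1 below 0.033 m or horizontal distance between ball0 and cell2 below 0.033 m or horizontal distance between ball0 and cell3 below 0.033 m) and z of ball0 in the frame of case between 0.02 and 0.04 m and (horizontal distance between ball1 and cell0 below 0.033 m or horizontal distance between ball1 and cell1 below 0.033 m or horizontal distance between ball1 and cell2 below 0.033 m or horizontal distance between ball1 and cell3 below 0.033 m) and z of ball1 in the frame of case between 0.02 and 0.04 m and (horizontal distance between ball2 and cell0 below 0.033 m or horizontal distance between ball2 and cell1 below 0.033 m or horizontal distance between ball2 and cell2 below 0.033 m or horizontal distance between ball2 and cell3 below 0.033 m) and z of ball2 in the frame of case between 0.02 and 0.04 m and (horizontal distance between ball3 and cell0 below 0.033 m or horizontal distance between ball3 and cell1 below 0.033 m or horizontal distance between ball3 and cell2 below 0.033 m or horizontal distance between ball3 and cell3 below 0.033 m) and z of ball3 in the frame of case between 0.02 and 0.04 m and z of bar in the frame of holder below 0.02 m and horizontal distance between bar and holder below 0.02 m and angle between bar's own z axis and vertical below 0.3 rad and value of joint lid_angle below 0.06 rad and linear speed of each of bar, ball0, ball1, ball2, ball3 below 0.02 m/s); the robot touches nothing.
It fails at once if a ball strikes or is pressed on the pad with more than 45 N (dropped, not lowered) (contact force between any of ball0, ball1, ball2, ball3 and pad above 45 N).
It fails at once if a bystander is moved by more than 30 mm (distance of any of wrench, bush, gear, conrod, vblock from where it was at the start of the episode above 0.03 m).
Of ball0, ball1, ball2, ball3 only 2 to 4 are there at a start; the rules pass over those that are not, and their reading is None.
At some moment in a run one of ball0, ball1, ball2, ball3 may be knocked a few centimetres aside while the robot is not near it.
It also fails if it takes over 210 s, if anything falls off the work surface, if the arm or the gripper's body presses on something with over 40 N, if the wrist force passes 120 N, or if a joint passes its speed limit or range.

ROBOT

A 6-joint arm with a two-finger parallel gripper is mounted at the origin on the work surface. World frame = base frame: x ahead of the robot, y to its left, z up, the work surface at z = 0. Lengths are in m, angles in rad, forces in N, time in s.
With the tool pointing down it reaches from about 0.35 to 0.85 m from the base axis. Payload 8.1 kg.
Tool frame: the origin (TCP) lies at the very end of the fingers, on their centre line; the grasp point (between the pads) lies 19 mm behind it; z points along the fingers, y is the line along which they close (so a half turn about z gives the same grasp; the last joint's range is limited). The gripper opens to 93 mm and grips with 3 to 60 N. Pads are 15 mm wide; open, the fingers measure 128 mm over their backs; the gripper's body (75 mm by 188 mm) begins 65 mm behind the grasp point.
Start: joints at [-1.408, 0.13, 1.488, -0, 1.523, -0.085], TCP at [0.147, -0.582, 0.219] pointing down, gripper open.
Joint ranges: [-2.96, 2.96], [-0.89, 2.26], [0.02, 2.5], [-1.34, 4.48], [0, 2.73], [-2.66, 2.66]. Speed limits (rad/s): [2.39, 2.39, 2.79, 3.14, 3.14, 3.14].

INTERFACE

Orientations are given as a rotation vector (axis times angle).
In Python, from plant import robot, imaging gives the robot as it stands.
- The arm moves only by the tool jog_arm, never from a script. Its argument "rows" is a list of rows, each a list of 2 entries, a list of its own where there are three numbers: the shift along the tool's x, y, z each as a share of 0.2 m, from -1 to 1, then the turn, a rotation vector about the tool's x, y, z each as a share of pi/2 rad, from -1 to 1. A call has 1 to 5 rows; each row is the pose to reach, as a shift and turn from the pose commanded when the call began, along the tool's axes at that moment; what a row does not reach only later rows make up. A row lasts 1/10 s, in which the tool goes at most 50 mm and 8.59 degrees, less where a joint would pass 70% of its speed; a pose out of reach is approached as far as the arm can. A call with a number of a shift or a turn outside -1 to 1 is refused whole. A call with a gripper value outside its range is refused whole. "hand" is the closure, from -1 (fully open) to 1 (shut), set as the call begins (left out, the last holds). The fingers move at their own pace and stop on an object; "squeeze" is the grip in N (left out, the last holds). Time passes only in rows, so rows that repeat a pose let the fingers close. It gives the time, the measured TCP pose, the force, the opening and the grip force at its end, in the units of the state.
- robot.read_state(): the state, without advancing time (a new reading comes with each control period).
- imaging.read_camera(name): name is "scene" or "top" or "wrist"; returns a dict with "frame" (480x640x3 uint8, red, green, blue), "vertical_fov" (degrees; the focal length in pixels is half the picture's height over the tangent of half this angle, whatever the lens; pixels are square), "cx", "cy" (the principal point, pixels), "k1" (the pictures are not rectified: a ray, as slopes to the right and down, at radius r is drawn at 1 + k1 r^2 times it, then the intrinsics apply), "R" (3x3) and "t" (3): a world point X has camera coordinates R X + t. Camera axes: x right, y down, z forward; pixel columns grow to the right and rows downward; lengths in m; the calibration is good to about 2 mm. A picture is of the moment at which its call begins. There is no depth.
- robot.close_job(): hands the job in; it is judged then, once.
The state is a dict: "t": time; "q": joint angles; "dq": joint speeds; "joint_torque": joint torques, N m; "tool_pos": TCP position; "orientation": TCP orientation; "force": force on the tool from outside, world axes, zero at the start; "wrist_torque": the same for the moment, N m; "opening": finger opening in m; "gripper_force": force on a finger pad.
Only numpy, scipy, OpenCV 4.12 (cv2) and the standard library are available. Lean on these libraries where they do the work, as an engineer would, in place of code of your own. Each camera call takes 0.05 s, during which the arm holds its last target. There are 200 camera calls.

## Working session

There is one attempt and no reset: what is moved stays moved. The work goes in short steps, Python scripts to look and compute and a tool call to move; the robot and the scene stay as the last step left them, time stands still between calls to the robot, and variables do not carry over. Pictures are saved under pics/ and viewed, at most 18 in all, crops included, and the job is handed in when it is done.

Besides the shell and the picture viewer there is one more tool, called after "Emit:" by a JSON object that holds its "op" and its "data", one argument or row to a line. jog_arm: Moves the arm, as the interface text tells. Its arguments: {"type":"object","properties":{"rows":{"type":"array"},"hand":{"type":"number"},"squeeze":{"type":"number"}},"required":["rows"]}

```bash
ls; mkdir -p pics
cat > h.py <<'E'
import numpy as np, cv2, json
from plant import robot, imaging
from scipy.spatial.transform import Rotation as Ro
from scipy.optimize import least_squares
def cam(name, save=None):
    c=imaging.read_camera(name); 
    if save:
        cv2.imwrite('pics/%s.png'%save, cv2.cvtColor(c['frame'],cv2.COLOR_RGB2BGR))
        np.savez('pics/%s.npz'%save, **{k:np.array(v) for k,v in c.items()})
    return c
def load(s): return dict(np.load('pics/%s.npz'%s))
def f(c): return 240/np.tan(np.radians(float(c['vertical_fov']))/2)
def proj(c,X):
    p=np.atleast_2d(X)@np.array(c['R']).T+np.array(c['t']); s=p[:,:2]/p[:,2:]
    s=s*(1+float(c['k1'])*(s**2).sum(1,keepdims=True)); return s*f(c)+[float(c['cx']),float(c['cy'])]
def ray(c,uv):
    d=(np.asarray(uv,float)-[float(c['cx']),float(c['cy'])])/f(c); s=d.copy()
    for _ in range(20): s=d/(1+float(c['k1'])*(s@s))
    R=np.array(c['R']); v=R.T@np.array([s[0],s[1],1]); return -R.T@np.array(c['t']), v/np.linalg.norm(v)
def onz(c,uv,z):
    o,v=ray(c,uv); return o+v*(z-o[2])/v[2]
def tri(obs):
    A=np.zeros((3,3));b=np.zeros(3)
    for c,uv in obs:
        o,v=ray(c,uv);P=np.eye(3)-np.outer(v,v);A+=P;b+=P@o
    X=np.linalg.solve(A,b); return X,[np.linalg.norm(proj(c,X)[0]-uv) for c,uv in obs]
E
python3 - <<'E'
from h import *
for n in('scene','top','wrist'):
    c=cam(n,n+'0'); print(n,c['vertical_fov'],c['cx'],c['cy'],c['k1'],(-np.array(c['R']).T@c['t']).round(3))
print(robot.read_state())
E
```

```text
pics
scene 51.90954089536615 319.2419959113596 236.68810090174583 -0.031783477917216835 [ 1.049 -0.475  0.868]
top 45.1352623718757 316.9010919535592 228.73643132004244 -0.16039945290605281 [ 0.345 -0.023  1.558]
wrist 59.76703602077389 325.4980001776531 237.3418510611053 -0.02080004988806807 [ 0.22  -0.563  0.382]
{'t': 0.15, 'q': array([-1.40842117e+00,  1.31023080e-01,  1.48902729e+00,  5.01519548e-06,
        1.52299942e+00, -8.53829299e-02]), 'dq': array([ 0.00065709, -0.00074466, -0.00400318, -0.00024629,  0.00053408,
       -0.00014542]), 'joint_torque': array([ 9.39994970e-04, -5.60478258e+01, -4.92335665e+01,  7.69251469e-02,
        3.06255708e-02, -1.30291746e-04]), 'tool_pos': array([ 0.1471005 , -0.58123326,  0.21780829]), 'orientation': array([-3.11607296e+00, -3.88002555e-01,  8.01904148e-05]), 'force': array([-1.03356995,  0.05644942, -0.0563809 ]), 'wrist_torque': array([ 0.01006411, -0.004924  ,  0.01049519]), 'gripper_force': 0.0, 'opening': 0.0929421446284626}
```

View pics/top0.png

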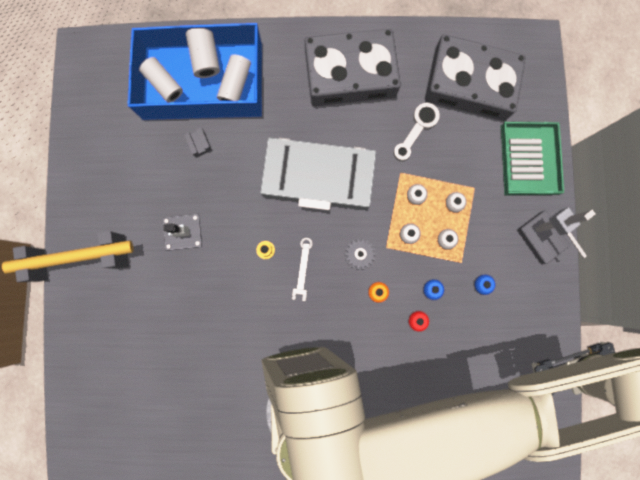

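View pics/scene0.png

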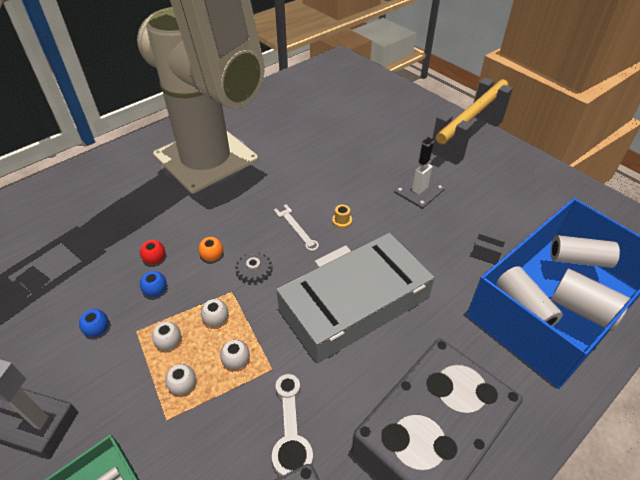

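```bash
cat > crops.py <<'E'
import cv2,numpy as np
def tile(specs,out):
    T=[]
    for s,x,y,w in specs:
        im=cv2.imread('pics/%s.png'%s); k=400//w
        t=cv2.resize(im[y:y+300//k,x:x+w],(400,300),interpolation=cv2.INTER_CUBIC)
        cv2.putText(t,'%s %d,%d x%d'%(s,x,y,k),(3,12),0,.4,(0,255,255)); T.append(t)
    cv2.imwrite('pics/%s.png'%out,np.vstack([np.hstack(T[:2]),np.hstack(T[2:])]) if len(T)>2 else np.hstack(T))
E
python3 -c "
from crops import tile
tile([('top0',155,205,50),('scene0',385,135,80),('top0',255,125,133),('scene0',270,215,200)],'c1')"
```

```text
(no output)
```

View pics/c1.png

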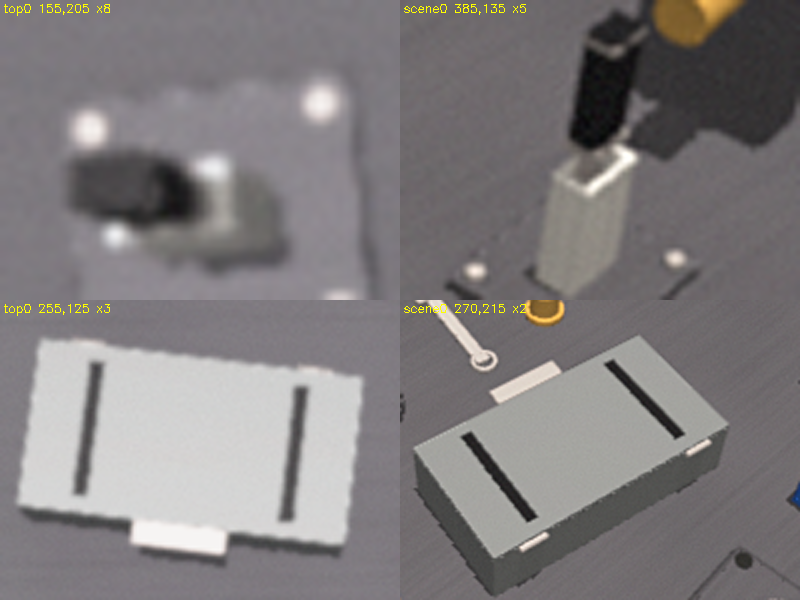

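Run:
```python
from h import *
T=load('top0');S=load('scene0')
L=np.array([[.075,.143],[.075,-.143],[-.075,-.143],[-.075,.143]])
ot=np.array([[268.3,138.3],[375.7,150.7],[369.7,207.7],[261,193.3]]); os=np.array([[434,277],[316,343.5],[277.5,290],[390,233]])
for i in range(4): print(tri([(T,ot[i]),(S,os[i])]))
def r(p):
    c,s=np.cos(p[2]),np.sin(p[2]); W=np.c_[L@np.array([[c,s],[-s,c]])+p[:2],np.full(4,p[3])]
    return np.r_[(proj(T,W)-ot).ravel(),(proj(S,W)-os).ravel()]
q=least_squares(r,[.5,0,0,.073]); print(q.x,r(q.x).round(1))
# holder
print([onz(T,u,.008).round(3) for u in [(166.25,221.25),(195.1,217.75)]])
print('sleeve rim scene',[onz(S,u,.078).round(4) for u in [(416,171),(421,174),(432.4,166),(427.4,164)]])
print('screws',[onz(S,(385+a/5,135+b/5),.008).round(3) for a,b in [(75,270),(275,258)]])
# balls: dark bores
for n,c in(('top',T),('scene',S)):
    g=c['frame'].astype(int)
    x0,y0,x1,y1=(388,172,476,264) if n=='top' else (130,290,280,420)
    m=np.zeros(g.shape[:2],np.uint8); m[y0:y1,x0:x1]=(g[y0:y1,x0:x1].max(2)<75)*255
    k,_,st,ce=cv2.connectedComponentsWithStats(m)
    for a,b in zip(st[1:],ce[1:]):
        if a[4]>20: print(n,a[4],b.round(1),onz(c,b,.042).round(4))
c=load('wrist0'); R=Ro.from_rotvec(robot.read_state()['orientation']).as_matrix()
print('cam in tool', R.T@np.array(c['R']).T, R.T@(-np.array(c['R']).T@c['t']-robot.read_state()['tool_pos']))
```

```text
(array([0.72847239, 0.10489633, 0.07007507]), [np.float64(0.7254186452643347), np.float64(0.9515511437587642)])
(array([ 0.68987905, -0.17820726,  0.07305429]), [np.float64(0.34503993692749696), np.float64(0.49605895940432937)])
(array([ 0.54137778, -0.15716048,  0.06570719]), [np.float64(1.4226268290546638), np.float64(1.8504307381084073)])
(array([0.58265066, 0.12543989, 0.06931282]), [np.float64(1.2889782305825095), np.float64(1.5290606197522338)])
[ 0.63584039 -0.02558496 -0.13965883  0.06917815] [-0.7 -1.  -0.6  0.  -1.3 -1.  -1.4 -0.4 -0.2  0.6 -0.1  1.1 -1.7 -0.9
 -1.6 -0.3]
[array([0.517, 0.389, 0.008]), array([0.526, 0.309, 0.008])]
sleeve rim scene [array([0.4855, 0.3238, 0.078 ]), array([0.5013, 0.3245, 0.078 ]), array([0.4994, 0.3698, 0.078 ]), array([0.4859, 0.3663, 0.078 ])]
screws [array([0.457, 0.308, 0.008]), array([0.519, 0.395, 0.008])]
scene 69 [154.9 295.6] [ 0.3748 -0.345   0.042 ]
scene 59 [212.4 306.6] [ 0.4756 -0.2695  0.042 ]
scene 63 [163.7 329.5] [ 0.4593 -0.3711  0.042 ]
scene 76 [233.  348.2] [ 0.5817 -0.2912  0.042 ]
scene 80 [178.  373.5] [ 0.5597 -0.3969  0.042 ]
cam in tool [[-1.02340164e-03 -9.62693080e-01 -2.70593767e-01]
 [ 9.99999222e-01 -1.17828125e-03  4.09922109e-04]
 [-7.13464740e-04 -2.70593137e-01  9.62693536e-01]] [ 0.07548288  0.00021522 -0.16444546]
```

```bash
cat >> h.py <<'E'
def Rd(phi,a=0.):
    "tool down with tool y at azimuth phi, then pitched forward by a about tool y (z tips toward tool x)"
    y=np.array([np.cos(phi),np.sin(phi),0]);z=np.array([0,0,-1.]);x=np.cross(y,z)
    return np.c_[x,y,z]@Ro.from_euler('y',a).as_matrix()
def pose():
    s=robot.read_state(); return np.array(s['tool_pos']),Ro.from_rotvec(s['orientation']).as_matrix()
def plan(wps,p0=None,R0=None):
    "chain of (P,R): print shares of each step from the previous"
    if p0 is None: p0,R0=pose()
    for P,R in wps:
        if R is None: R=R0
        P=np.array(P,float); d=R0.T@(P-p0)/.2; w=Ro.from_matrix(R0.T@R).as_rotvec()/(np.pi/2)
        print('->',P.round(4),'shift',d.round(3).tolist(),'turn',w.round(3).tolist(),'mm',round(np.linalg.norm(d)*200),'deg',round(np.linalg.norm(w)*90,1)); p0,R0=P,R
E
python3 - <<'E'
from h import *
R=Rd(-1.47)
plan([((.30,-.43,.29),R),((.45,-.30,.35),R),((.50,-.12,.35),R),((.50,.06,.35),R),((.42,.24,.33),R),((.42,.346,.33),R)])
E
```

```text
-> [ 0.3  -0.43  0.29] shift [0.927, -0.546, -0.36] turn [-0.001, -0.0, 0.094] mm 227 deg 8.4
-> [ 0.45 -0.3   0.35] shift [0.812, -0.571, -0.3] turn [0.0, 0.0, 0.0] mm 207 deg 0.0
-> [ 0.5  -0.12  0.35] shift [0.339, -0.87, 0.0] turn [0.0, 0.0, 0.0] mm 187 deg 0.0
-> [0.5  0.06 0.35] shift [0.091, -0.895, 0.0] turn [0.0, 0.0, 0.0] mm 180 deg 0.0
-> [0.42 0.24 0.33] shift [-0.307, -0.936, 0.1] turn [0.0, 0.0, 0.0] mm 198 deg 0.0
-> [0.42  0.346 0.33 ] shift [0.053, -0.527, 0.0] turn [0.0, 0.0, 0.0] mm 106 deg 0.0
```

Emit:
{"op": "jog_arm", "data": {
  "rows": [
    [[0.3,-0.18,-0.12],[0,0,0.03]],
    [[0.62,-0.36,-0.24],[0,0,0.06]],
    [[0.927,-0.546,-0.36],[0,0,0.094]],
    [[0.927,-0.546,-0.36],[0,0,0.094]],
    [[0.927,-0.546,-0.36],[0,0,0.094]]
  ]
}}

```text
t: 0.65
tool_pos: [0.3024, -0.4282, 0.2922]
orientation: [3.136, 0.16, 0.002]
force: [0.3, 0.2, 0.0]
opening: 0.0928
gripper_force: 0.0
```

Emit:
{"op": "jog_arm", "data": {
  "rows": [
    [[0.2,-0.14,-0.07],[0,0,0]],
    [[0.4,-0.28,-0.15],[0,0,0]],
    [[0.6,-0.42,-0.22],[0,0,0]],
    [[0.812,-0.571,-0.3],[0,0,0]],
    [[0.812,-0.571,-0.3],[0,0,0]]
  ]
}}

```text
t: 1.15
tool_pos: [0.4538, -0.2971, 0.3525]
orientation: [3.137, 0.165, 0.005]
force: [0.0, 0.3, 0.4]
opening: 0.0932
gripper_force: 0.0
```

Run:
```python
from h import *
cam('wrist','wA'); print(robot.read_state())
```

```text
{'t': 1.2, 'q': array([-6.77303186e-01, -4.38042025e-02,  1.42745499e+00,  8.56476121e-04,
        1.75613810e+00,  7.88937096e-01]), 'dq': array([-0.06913733, -0.00501456,  0.04122722, -0.02175545, -0.0145836 ,
       -0.05230977]), 'joint_torque': array([ 5.82844466e-01, -4.65040755e+01, -4.95722866e+01, -1.88005861e-02,
        1.94103486e-02,  3.23099010e-01]), 'tool_pos': array([ 0.45286806, -0.29809071,  0.35182812]), 'orientation': array([3.13671211e+00, 1.64380068e-01, 2.99281817e-03]), 'force': array([-0.72057942,  0.31375518,  0.07531236]), 'wrist_torque': array([ 0.02302584, -0.04155768,  0.01260284]), 'gripper_force': 0.0, 'opening': 0.09302791518651496}
```

Emit:
{"op": "jog_arm", "data": {
  "rows": [
    [[0.08,-0.22,0],[0,0,0]],
    [[0.17,-0.44,0],[0,0,0]],
    [[0.25,-0.66,0],[0,0,0]],
    [[0.339,-0.87,0],[0,0,0]],
    [[0.339,-0.87,0],[0,0,0]]
  ]
}}

```text
t: 1.7
tool_pos: [0.5007, -0.117, 0.35]
orientation: [-3.136, -0.164, 0.001]
force: [-0.8, -0.7, 0.2]
opening: 0.0926
gripper_force: 0.0
```

Run:
```python
from h import *
cam('wrist','wB0'); cam('top','topB'); print(robot.read_state()['q'],pose())
```

```text
[-3.36227086e-01 -1.16824557e-01  1.49992934e+00 -7.74069066e-04
  1.75948648e+00  1.13292175e+00] (array([ 0.49991743, -0.12078697,  0.34996899]), array([[ 9.94852292e-01,  1.01328633e-01, -1.19360524e-03],
       [ 1.01328236e-01, -9.94852973e-01, -3.88266863e-04],
       [-1.22680427e-03,  2.65322265e-04, -9.99999212e-01]]))
```

Emit:
{"op": "jog_arm", "data": {
  "rows": [
    [[0.02,-0.22,0],[0,0,0]],
    [[0.04,-0.44,0],[0,0,0]],
    [[0.07,-0.66,0],[0,0,0]],
    [[0.091,-0.895,0],[0,0,0]],
    [[0.091,-0.895,0],[0,0,0]]
  ]
}}

```text
t: 2.3
tool_pos: [0.5002, 0.0619, 0.3502]
orientation: [-3.136, -0.162, 0.001]
force: [0.3, 0.3, -0.8]
opening: 0.093
gripper_force: 0.0
```

Run:
```python
from h import *
cam('wrist','wB'); print(robot.read_state()['q'],pose())
```

```text
[ 1.69030488e-02 -1.45234968e-01  1.52551497e+00 -3.41581816e-04
  1.76205543e+00  1.48557517e+00] (array([0.50041883, 0.05954013, 0.35016686]), array([[ 9.94796175e-01,  1.01882417e-01, -7.37014594e-04],
       [ 1.01882183e-01, -9.94796411e-01, -3.47860185e-04],
       [-7.68620310e-04,  2.70961326e-04, -9.99999668e-01]]))
```

Emit:
{"op": "jog_arm", "data": {
  "rows": [
    [[-0.08,-0.23,0.02],[0,0,0]],
    [[-0.15,-0.46,0.05],[0,0,0]],
    [[-0.23,-0.7,0.08],[0,0,0]],
    [[-0.307,-0.936,0.1],[0,0,0]],
    [[-0.307,-0.936,0.1],[0,0,0]]
  ]
}}

```text
t: 2.85
tool_pos: [0.4193, 0.2413, 0.3297]
orientation: [-3.137, -0.162, 0.003]
force: [-0.1, -0.1, 0.8]
opening: 0.093
gripper_force: 0.0
```

Emit:
{"op": "jog_arm", "data": {
  "rows": [
    [[0.02,-0.25,0],[0,0,0]],
    [[0.053,-0.5,0],[0,0,0]],
    [[0.053,-0.527,0],[0,0,0]],
    [[0.053,-0.527,0],[0,0,0]],
    [[0.053,-0.527,0],[0,0,0]]
  ]
}}

```text
t: 3.35
tool_pos: [0.4222, 0.3431, 0.3305]
orientation: [3.137, 0.153, -0.0]
force: [0.3, -0.3, -0.3]
opening: 0.0932
gripper_force: 0.0
```

Run:
```python
from h import *
cam('wrist','wC'); print(robot.read_state()['q'],pose())
from crops import *
a=[cv2.resize(cv2.imread('pics/%s.png'%s),(400,300),interpolation=cv2.INTER_AREA) for s in('wA','wB0','wB','wC')]
cv2.imwrite('pics/c2.png',np.vstack([np.hstack(a[:2]),np.hstack(a[2:])]))
```

```text
[ 5.88950560e-01 -4.02838950e-02  1.46185045e+00 -8.02202038e-04
  1.71998739e+00  2.06213914e+00] (array([0.42204362, 0.34315425, 0.33080588]), array([[ 9.95251663e-01,  9.73339795e-02,  4.72808044e-04],
       [ 9.73342709e-02, -9.95251542e-01, -6.38167057e-04],
       [ 4.08447596e-04,  6.81157251e-04, -9.99999685e-01]]))
```

View pics/c2.png

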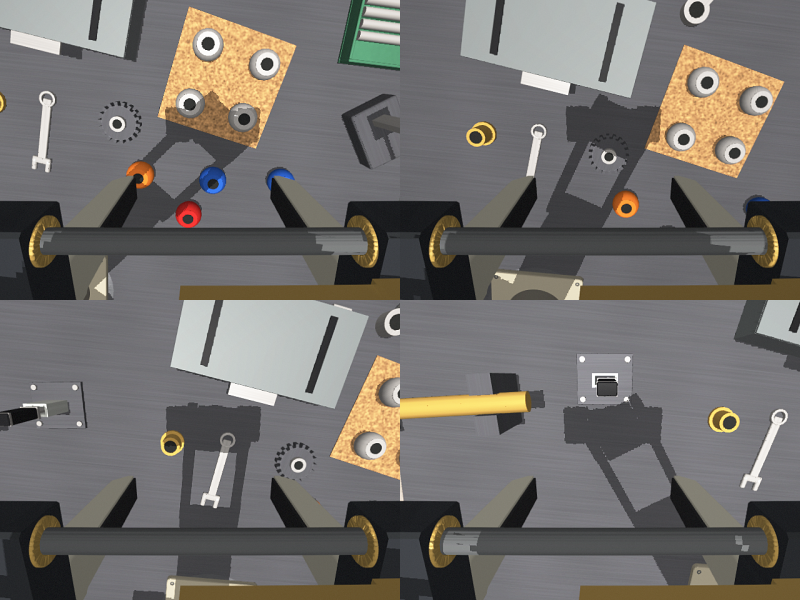

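```bash
python3 -c "
from crops import tile
tile([('wC',265,75,100),('wB',30,110,133),('wB',260,0,200),('wB',260,60,200)],'c3')
from h import *
print(tri([(load('top0'),(130,247)),(load('scene0'),(441,137))]))"
```

```text
(array([0.44337507, 0.46448354, 0.09055949]), [np.float64(0.6953217156082901), np.float64(0.7001782012583175)])
```

View pics/c3.png

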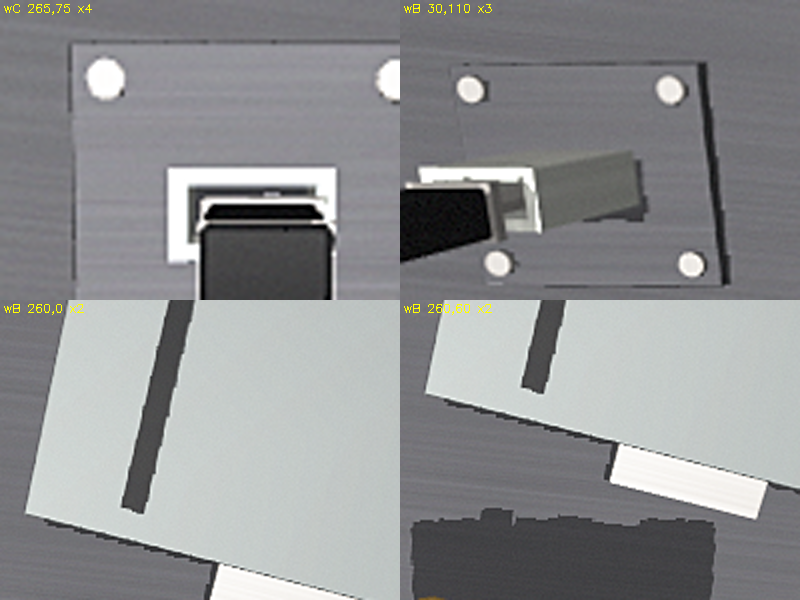

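```bash
cat > hold.py <<'E'
from h import *
C=load('wC');B=load('wB');S=load('scene0');T=load('top0')
if __name__=='__main__':
    for n,c,box in(('wC',C,(280,80,380,175)),('wB',B,(40,130,140,210))):
        x0,y0,x1,y1=box; g=c['frame'].astype(int)[y0:y1,x0:x1]; m=((g.min(2)>205)*255).astype(np.uint8)
        k,_,st,ce=cv2.connectedComponentsWithStats(m)
        print(n,[(a[4],(b+[x0,y0]).round(1)) for a,b in zip(st[1:],ce[1:]) if a[4]>8])
    print(C['frame'][125:200:5,330].tolist()); print(C['frame'][185,300:370:4].tolist())
E
python3 hold.py; python3 -c "
from crops import tile
tile([('wC',285,105,80),('wB',0,150,80)],'c4')"
```

```text
wC [(np.int32(71), array([290.9,  94.2])), (np.int32(71), array([363.6,  94.4])), (np.int32(366), array([324. , 124.4])), (np.int32(62), array([292. , 158.6])), (np.int32(44), array([361.3, 158.2]))]
wB [(np.int32(50), array([ 52.8, 139.5])), (np.int32(51), array([119.2, 139.5])), (np.int32(143), array([ 57.5, 167.7])), (np.int32(15), array([ 75.3, 181.9])), (np.int32(46), array([ 62. , 197.3])), (np.int32(46), array([126.3, 197.8]))]
[[255, 255, 255], [149, 145, 141], [69, 68, 70], [70, 70, 72], [63, 62, 63], [64, 63, 64], [146, 144, 150], [138, 137, 144], [151, 150, 157], [126, 124, 128], [73, 72, 73], [69, 69, 74], [68, 67, 71], [70, 68, 71], [71, 70, 74]]
[[73, 73, 77], [68, 70, 74], [69, 69, 71], [72, 68, 73], [73, 71, 74], [67, 67, 71], [71, 70, 73], [70, 70, 71], [68, 68, 73], [68, 68, 71], [70, 71, 74], [69, 69, 72], [71, 73, 74], [73, 72, 76], [68, 68, 73], [71, 70, 75], [68, 66, 69], [71, 72, 73]]
```

View pics/c4.png

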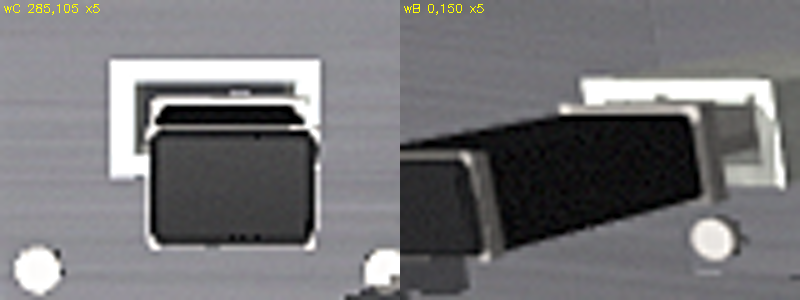

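```bash
cat > fit.py <<'E'
from hold import *
def uv(p): 
    c,s=np.cos(p[2]),np.sin(p[2]); return np.array([[c,-s],[s,c]])
rim=[(1,1),(1,-1),(-1,1),(1,1),(1,-1),(-1,-1)]
ro=[(C,(307,117)),(C,(349.4,117)),(C,(307,141)),(B,(36.4,166)),(B,(75,166)),(B,(76.8,187.4))]
scr=[(1,1),(1,-1),(-1,1),(1,1),(1,-1),(-1,1),(-1,-1)]
so=[(C,(290.9,94.2)),(C,(363.6,94.4)),(C,(292,158.6)),(B,(52.8,139.5)),(B,(119.2,139.5)),(B,(62,197.3)),(B,(126.3,197.8))]
def P(p,l,z): return np.r_[uv(p)@l+p[:2],z]
def r(p):
    e=[proj(c,P(p,np.array([a*.011,b*.020]),p[5]))[0]-o for (a,b),(c,o) in zip(rim,ro)]
    e+=[proj(c,P(p,np.array([a*p[3],b*p[4]]),.010))[0]-o for (a,b),(c,o) in zip(scr,so)]
    return np.ravel(e)
q=least_squares(r,[.49,.346,.1,.035,.04,.078]);print('holder x y yaw sx sy rimz',q.x.round(4));print(r(q.x).round(1))
H=q.x
hb=[(-1,1,.155),(-1,-1,.155),(1,1,.155),(1,-1,.155),(1,1,.085),(1,-1,.085)]
ob=[(C,(314.2,154.6)),(C,(348.4,154.6)),(C,(314.6,130.6)),(C,(349,130.6)),(C,(315,124.4)),(C,(346.6,124.4)),(B,(59.4,171.4)),(B,(64,190.6)),(B,(32,171.4))]
hb+=[(1,-1,.085),(-1,-1,.085),(1,1,.085)]
def bar(p):
    return Ro.from_euler('z',p[4]).as_matrix()@Ro.from_rotvec([p[2],p[3],0]).as_matrix()
def rb(p):
    R=bar(p);o=np.array([p[0],p[1],.0085])
    e=[proj(c,o+R@[a*p[5],b*(p[5]+.004),z])[0]-w for (a,b,z),(c,w) in zip(hb,ob)]
    return np.r_[np.ravel(e),(p[5]-.0095)*2000]
qb=least_squares(rb,[H[0],H[1],0,0,H[2],.0095]);print('bar',qb.x.round(4));print(rb(qb.x).round(1))
R=bar(qb.x);o=np.array([*qb.x[:2],.0085])
print('tip in holder frame',uv(H).T@(o[:2]-H[:2]),'axis',R[:,2].round(4),'lean deg',np.degrees(np.arccos(R[2,2])))
for z in(.115,.13,.155):print(z,(o+R@[0,0,z]).round(4))
E
python3 fit.py
```

```text
holder x y yaw sx sy rimz [0.4899 0.3467 0.0938 0.0351 0.0401 0.0752]
[ 0.1 -0.4 -1.  -0.2  0.3 -1.1  0.3  0.  -1.   0.2  0.3 -0.4  0.2  0.2
  0.1  0.3  0.2  0.2  0.1  0.2  0.3  0.4  0.1  0.6  0.1  0.5]
bar [ 0.4934  0.3455  0.0058 -0.081   0.0971  0.0095]
[ 0.2  0.4  0.3  0.4 -0.4 -0.3  0.2 -0.3  0.5 -2.1 -2.1 -2.2  0.3  1.8
 -0.4  0.8  1.5  1.8 -0.1]
tip in holder frame [ 0.00332508 -0.001508  ] axis [-0.0799 -0.0136  0.9967] lean deg 4.650162881142742
0.115 [0.4842 0.344  0.1231]
0.13 [0.483  0.3437 0.1381]
0.155 [0.481  0.3434 0.163 ]
```

Run:
```python
from h import *
o=np.array([.4934,.3455,.0085]); R=Rd(.0938-np.pi/2,.081); ax=-R[:,2]; print(ax)
plan([(o+.215*ax,R),(o+.106*ax,R)])
```

```text
[-0.08055577 -0.00757837  0.99672129]
-> [0.4761 0.3439 0.2228] shift [0.269, 0.022, 0.54] turn [0.0, 0.051, 0.002] mm 121 deg 4.6
-> [0.4849 0.3447 0.1142] shift [0.0, 0.0, 0.545] turn [0.0, 0.0, 0.0] mm 109 deg 0.0
```

Emit:
{"op": "jog_arm", "data": {
  "rows": [
    [[0.1,0.01,0.18],[0,0.02,0]],
    [[0.2,0.02,0.36],[0,0.04,0]],
    [[0.269,0.022,0.54],[0,0.051,0.002]],
    [[0.269,0.022,0.54],[0,0.051,0.002]],
    [[0.269,0.022,0.54],[0,0.051,0.002]]
  ]
}}

```text
t: 3.9
tool_pos: [0.4747, 0.3449, 0.2232]
orientation: [-3.132, -0.149, -0.123]
force: [0.6, 0.3, 1.4]
opening: 0.0931
gripper_force: 0.0
```

Run:
```python
from h import *
c=cam('wrist','wD'); print(pose()); cam('top','topD')
o=np.array([.4934,.3455,.0085]); R=Rd(.0938-np.pi/2,.081); ax=-R[:,2]
print('expected handle top corners', proj(c,[o+R@[a*.009,b*.013,-.155] for a in(1,-1) for b in(1,-1)]).round(1))
from crops import tile
tile([('wD',220,100,200),('wD',220,200,200)],'c5')
plan([(o+.106*ax,R)])
```

```text
(array([0.47538858, 0.34581119, 0.22498932]), array([[ 0.99212223,  0.0955886 ,  0.08097101],
       [ 0.09518849, -0.9954204 ,  0.00879611],
       [ 0.08144101, -0.00101931, -0.99667764]]))
expected handle top corners [[350.  240.4]
 [303.7 240.4]
 [349.5 270.6]
 [304.1 270.6]]
-> [0.4849 0.3447 0.1142] shift [-0.002, 0.014, 0.56] turn [-0.001, -0.001, 0.001] mm 112 deg 0.2
```

View pics/c5.png

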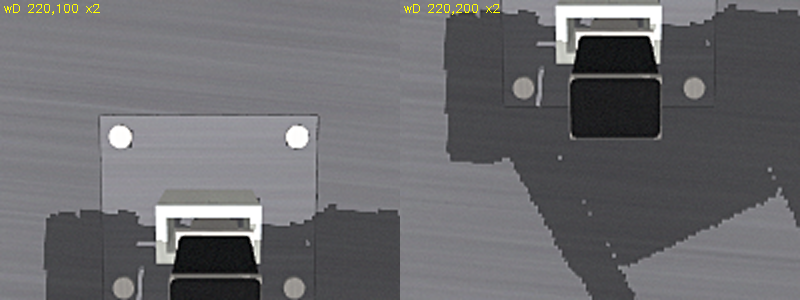

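Emit:
{"op": "jog_arm", "data": {
  "rows": [
    [[0.003,0.012,0.15],[0,0,0]],
    [[0.003,0.012,0.3],[0,0,0]],
    [[0.003,0.012,0.42],[0,0,0]],
    [[0.003,0.012,0.5],[0,0,0]],
    [[0.003,0.012,0.555],[0,0,0]]
  ]
}}

```text
t: 4.5
tool_pos: [0.485, 0.3454, 0.1128]
orientation: [-3.13, -0.152, -0.127]
force: [-0.1, -0.6, 0.4]
opening: 0.093
gripper_force: 0.0
```

Emit:
{"op": "jog_arm", "data": {
  "rows": [
    [[0,0,0],[0,0,0]],
    [[0,0,0],[0,0,0]],
    [[0,0,0],[0,0,0]],
    [[0,0,0],[0,0,0]],
    [[0,0,0],[0,0,0]]
  ],
  "hand": 1,
  "squeeze": 60
}}

```text
t: 5.0
tool_pos: [0.4848, 0.3453, 0.1129]
orientation: [-3.131, -0.152, -0.127]
force: [0.1, -0.8, 0.6]
opening: 0.0575
gripper_force: 0.0
```

Emit:
{"op": "jog_arm", "data": {
  "rows": [
    [[0,0,0],[0,0,0]],
    [[0,0,0],[0,0,0]],
    [[0,0,0],[0,0,0]]
  ]
}}

```text
t: 5.3
tool_pos: [0.4844, 0.345, 0.112]
orientation: [-3.131, -0.152, -0.125]
force: [0.6, 0.2, 0.1]
opening: 0.0336
gripper_force: 0.0
```

Emit:
{"op": "jog_arm", "data": {
  "rows": [
    [[0,0,0],[0,0,0]],
    [[0,0,0],[0,0,0]],
    [[0,0,0],[0,0,0]],
    [[0,0,0],[0,0,0]]
  ]
}}

```text
t: 5.7
tool_pos: [0.4844, 0.345, 0.112]
orientation: [-3.131, -0.152, -0.125]
force: [1.0, 0.8, -0.4]
opening: 0.0257
gripper_force: 60.0
```

Emit:
{"op": "jog_arm", "data": {
  "rows": [
    [[0,0,-0.08],[0,0,0]],
    [[0,0,-0.2],[0,0,0]],
    [[0,0,-0.32],[0,0,0]],
    [[0,0,-0.44],[0,0,0]],
    [[0,0,-0.55],[0,0,0]]
  ]
}}

```text
t: 6.2
tool_pos: [0.4754, 0.3438, 0.2227]
orientation: [-3.132, -0.152, -0.125]
force: [1.1, 0.2, -2.1]
opening: 0.0261
gripper_force: 60.0
```

Emit:
{"op": "jog_arm", "data": {
  "rows": [
    [[0,0,-0.04],[0,0,0]],
    [[0,0,-0.08],[0,0,0]],
    [[0,0,-0.12],[0,0,0]],
    [[0,0,-0.15],[0,0,0]],
    [[0,0,-0.15],[0,0,0]]
  ]
}}

```text
t: 6.7
tool_pos: [0.4734, 0.344, 0.252]
orientation: [-3.131, -0.152, -0.126]
force: [0.2, 0.0, -1.7]
opening: 0.0258
gripper_force: 60.0
```

Run:
```python
from h import *
c=cam('wrist','wE'); cam('scene','sE'); cam('top','topE'); p,R=pose();print(p,R,robot.read_state()['opening'],robot.read_state()['q'])
print('expected tip', proj(c,[p+R@[a,b,.106] for a,b in((.002,.007),(.002,-.007))]).round(1),'scene',proj(load('sE'),[p+R@[0,0,d] for d in(.106,0.02,-.05)]).round(1))
from crops import tile
tile([('wE',220,100,200),('wE',220,200,200),('sE',380,60,100),('topE',140,200,100)],'c6')
```

```text
[0.47304739 0.34369867 0.25081867] [[ 9.92184096e-01  9.68175687e-02  7.87215261e-02]
 [ 9.65425037e-02 -9.95302081e-01  7.30157079e-03]
 [ 7.90586190e-02  3.55470816e-04 -9.96869905e-01]] 0.025974788216504275 [ 0.56390216  0.00909956  1.55896954 -0.035995    1.50302727  2.03888618]
expected tip [[335.8 234. ]
 [315.  234. ]] scene [[424.4 145. ]
 [427.6 113.3]
 [430.5  85. ]]
```

View pics/c6.png

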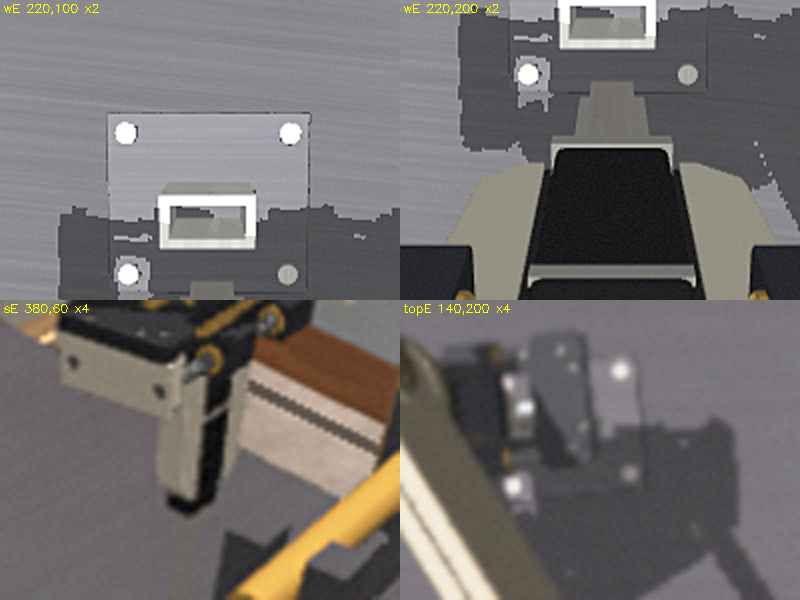

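```bash
cat > bfit.py <<'E'
from h import *
def bfit(c,p,R,obs):
    # bar in tool: x offset, tip z, pitch b: dir of tip = (sin b,0,cos b), y offset
    def X(q,l): 
        Rb=Ro.from_euler('y',q[2]).as_matrix(); return p+R@(np.array([q[0],q[3],.0])+Rb@np.array([l[0],l[1],q[1]-l[2]]))
    r=lambda q: np.r_[np.ravel([proj(c,X(q,l))[0]-o for l,o in obs])]
    s=least_squares(r,[0,.106,0,0]); return s.x, r(s.x)
if __name__=='__main__':
    c=load('wE');p,R=pose()
    q,e=bfit(c,p,R,[((.002,.007,0),(337,241.5)),((.002,-.007,0),(316,241.5)),((.0095,.0135,.085),(356.5,270)),((.0095,-.0135,.085),(295.5,270)),((.0095,.0135,.155),(366.5,336)),((.0095,-.0135,.155),(284,336))])
    print(q,e.round(1))
E
python3 bfit.py
```

```text
[-0.00212699  0.10896871 -0.03879413  0.00017024] [-1.2  0.3 -0.6  0.4 -2.9 -0.6  2.3 -0.6  1.5  0.2 -0.3  0.3]
```

```bash
cat > case.py <<'E'
from h import *
T=load('top0');S=load('scene0');B=load('wB')
O=[(T,(.075,.143),(268.3,138.3)),(T,(.075,-.143),(375.7,150.7)),(T,(-.075,-.143),(369.7,207.7)),(T,(-.075,.143),(261,193.3)),
(S,(.075,.143),(434,277)),(S,(.075,-.143),(316,343.5)),(S,(-.075,-.143),(277.5,290)),(S,(-.075,.143),(390,233)),
(B,(-.095,.04),(365.5,150.5)),(B,(-.095,-.04),(438.5,169.5)),(B,(-.075,.04),(369.5,132)),(B,(-.075,-.04),(444,151)),(B,(-.075,.143),(272.5,106.5))]
w=np.array([1]*8+[2]*5)
def r(p):
    c,s=np.cos(p[2]),np.sin(p[2])
    return np.ravel([k*(proj(C,[c*l[0]-s*l[1]+p[0],s*l[0]+c*l[1]+p[1],p[3]])[0]-o) for k,(C,l,o) in zip(w,O)])
q=least_squares(r,[.63,-.02,-.14,.073],loss='soft_l1').x
if __name__=='__main__': print(q.round(4),r(q).round(1)); q2=least_squares(lambda p:r([*p,.073]),q[:3],loss='soft_l1').x;print(q2)
E
python3 case.py
```

```text
[ 0.6372 -0.0277 -0.1402  0.0718] [-0.  -1.8  0.3 -0.7 -0.4 -1.7 -0.7 -1.1 -0.2  0.8 -0.6  1.5 -2.2 -0.7
 -1.7 -0.3 -0.8  0.8 -0.7  0.   1.4 -0.5  0.2 -0.4 -0.3  0.4]
[ 0.63719948 -0.0275885  -0.14041538]
```

```bash
cat >> h.py <<'E'
CX=np.array([.6372,-.0277,0]);YC=-.1403
EX=np.array([np.cos(YC),np.sin(YC),0]);EY=np.array([-np.sin(YC),np.cos(YC),0])
TT=np.array([-.0063,.0002,.109]); BB=-.0388
def cw(x,y,z): return CX+EX*x+EY*y+np.array([0,0,z])
def tip(xc,z,a,yc=0.):
    R=Rd(YC-np.pi/2,np.pi/2-a-BB); return cw(xc,yc,z)-R@TT,R
E
python3 - <<'E'
from h import *
a=np.radians(40)
plan([((.45,.19,.30),Rd(-1.6,.5)),tip(-.155,.13,a),tip(-.15,.051,a),tip(-.082,.051,a)])
E
```

```text
-> [0.45 0.19 0.3 ] shift [-0.169, 0.754, -0.26] turn [-0.023, 0.268, 0.078] mm 163 deg 25.2
-> [0.4023 0.0057 0.2018] shift [-0.421, 0.928, 0.33] turn [-0.046, 0.262, 0.054] mm 214 deg 24.4
-> [0.4072 0.005  0.1228] shift [-0.297, 0.0, 0.262] turn [0.0, 0.0, 0.0] mm 79 deg 0.0
-> [ 0.4745 -0.0045  0.1228] shift [0.208, -0.0, 0.269] turn [0.0, 0.0, 0.0] mm 68 deg 0.0
```

Emit:
{"op": "jog_arm", "data": {
  "rows": [
    [[-0.03,0.15,-0.05],[-0.005,0.05,0.015]],
    [[-0.07,0.3,-0.1],[-0.01,0.11,0.03]],
    [[-0.1,0.45,-0.15],[-0.014,0.16,0.046]],
    [[-0.14,0.6,-0.2],[-0.019,0.21,0.062]],
    [[-0.169,0.754,-0.26],[-0.023,0.268,0.078]]
  ]
}}

```text
t: 7.35
tool_pos: [0.4498, 0.189, 0.3002]
orientation: [3.035, -0.047, 0.781]
force: [-0.1, -0.5, -0.9]
opening: 0.0256
gripper_force: 60.0
```

Emit:
{"op": "jog_arm", "data": {
  "rows": [
    [[-0.08,0.18,0.07],[-0.01,0.05,0.01]],
    [[-0.17,0.37,0.13],[-0.02,0.1,0.02]],
    [[-0.25,0.55,0.2],[-0.03,0.15,0.03]],
    [[-0.34,0.74,0.26],[-0.04,0.21,0.04]],
    [[-0.421,0.928,0.33],[-0.046,0.262,0.054]]
  ]
}}

```text
t: 7.85
tool_pos: [0.4989, 0.1077, 0.2277]
orientation: [2.75, -0.224, 1.291]
force: [1.3, 0.8, -4.0]
opening: 0.0255
gripper_force: 60.0
```

Run:
```python
from h import *
a=np.radians(40); p,R=pose(); print(p,R,robot.read_state()['q'],robot.read_state()['t'])
plan([tip(-.155,.13,a),tip(-.15,.051,a),tip(-.082,.051,a)])
c=cam('wrist','wF'); cam('scene','sF')
print('tip exp',proj(c,[p+R@TT]),'tab edge exp',proj(c,[cw(-.095,.04,.073),cw(-.095,-.04,.073)]))
from crops import tile
tile([('wF',220,100,200),('sF',270,100,200)],'c7')
```

```text
[0.49888162 0.10772587 0.22771155] [[ 0.63060849 -0.17266982  0.75664924]
 [-0.09186005 -0.98468929 -0.14815108]
 [ 0.77064562  0.02391949 -0.63681488]] [ 0.46284665 -0.88985854  2.49828276 -0.65423128  0.88354693  2.44849707] 7.85
-> [0.4023 0.0057 0.2018] shift [-0.358, 0.583, -0.207] turn [0.026, 0.02, -0.001] mm 143 deg 3.0
-> [0.4072 0.005  0.1228] shift [-0.297, 0.0, 0.262] turn [0.0, 0.0, 0.0] mm 79 deg 0.0
-> [ 0.4745 -0.0045  0.1228] shift [0.208, -0.0, 0.269] turn [0.0, 0.0, 0.0] mm 68 deg 0.0
tip exp [[325.14191375 242.58698376]] tab edge exp [[408.63383476 315.08681183]
 [503.48159246 312.77718053]]
```

View pics/c7.png

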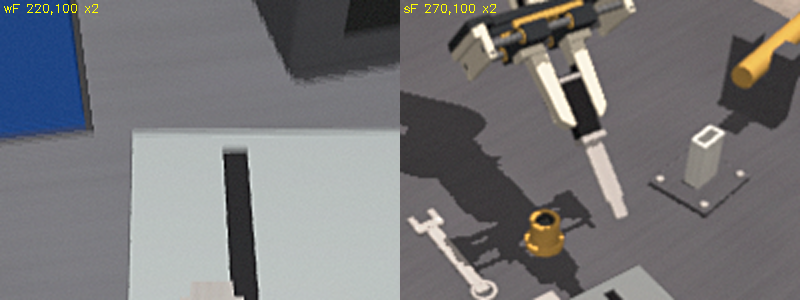

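```bash
cat > kin.py <<'E'
from h import *
D=[([-1.40842,.131023,1.489027,0,1.523,-.085383],(.1471,-.58123,.21781)),([-.6773,-.043804,1.427455,.000856,1.756138,.788937],(.452868,-.298091,.351828)),
([-.336227,-.116825,1.499929,-.000774,1.759486,1.132922],(.499917,-.120787,.349969)),([.016903,-.145235,1.525515,-.00034,1.762055,1.485575],(.500419,.05954,.350167)),
([.588951,-.040284,1.46185,-.0008,1.719987,2.062139],(.422044,.343154,.330806)),([.563902,.0091,1.55897,-.035995,1.503027,2.038886],(.473047,.343699,.250819)),
([.462847,-.889859,2.498283,-.654231,.883547,2.448497],(.498882,.107726,.227712))]
e=lambda a,x: Ro.from_euler(a,x).as_matrix()
def fk(q,k):
    A=e('z',q[0]);p=A@[k[0],0,k[1]];A=A@e('y',q[1]);p=p+A@[0,0,k[2]];A=A@e('y',q[2]);p=p+A@[k[3],0,k[4]]
    A=A@e('z',q[3])@e('y',q[4]);p=p+A@[0,0,k[5]];A=A@e('z',q[5]);return p,A
def res(k): return np.ravel([fk(q,k)[0]-np.array(p) for q,p in D])
K=least_squares(res,[0,.4,.4,0,.4,.25]).x
lo=np.array([-2.96,-.89,.02,-1.34,0,-2.66]);hi=np.array([2.96,2.26,2.5,4.48,2.73,2.66])
Rfix=None
def ik(P,R,q0):
    def r(q):
        p,A=fk(q,K);return np.r_[(p-P)*10,(Ro.from_matrix(A@Rfix).inv()*Ro.from_matrix(R)).as_rotvec()]
    s=least_squares(r,np.clip(q0,lo+.01,hi-.01),bounds=(lo,hi));return s.x,np.abs(s.fun).max()
A0=fk(D[3][0],K)[1]; R3=np.array([[9.94796175e-01,1.01882417e-01,-7.37e-04],[1.01882183e-01,-9.94796411e-01,-3.478e-04],[-7.686e-04,2.7096e-04,-1.]])
Rfix=A0.T@R3
if __name__=='__main__':
    print(K.round(4),(res(K)*1000).round(1)); print(Rfix.round(3))
    for ad in(40,50,55,60):
        a=np.radians(ad)
        for t in [(-.15,.051),(-.082,.051)]:
            best=min((ik(*tip(*t,a),q0) for q0 in([0,-.6,2.3,0,.9,1.6],[0,0,2,0,1,1.6])),key=lambda s:s[1]); print(ad,t,best[0].round(2),best[1].round(4))
E
python3 kin.py
```

```text
[ 0.0202  0.2147  0.2898 -0.013   0.5394  0.2662] [-50.6  -8.    4.6 -35.4 -37.4  -0.6 -15.1 -48.9  -0.1   4.8 -51.1   0.1
  27.1 -43.3   0.4  23.1 -41.3   2.9   1.9   2.2  -7.3]
[[-0. -1. -0.]
 [ 1. -0. -0.]
 [ 0. -0.  1.]]
40 (-0.15, 0.051) [ 0.2  -0.85  2.5  -0.31  1.2   2.06] 0.5237
40 (-0.082, 0.051) [ 0.12 -0.77  2.5  -0.29  0.91  1.99] 0.3453
50 (-0.15, 0.051) [ 0.12 -0.88  2.5  -0.19  1.16  1.9 ] 0.3383
50 (-0.082, 0.051) [ 0.06 -0.8   2.5  -0.19  0.88  1.86] 0.1489
55 (-0.15, 0.051) [ 0.09 -0.89  2.5  -0.16  1.15  1.86] 0.2371
55 (-0.082, 0.051) [ 0.05 -0.8   2.5  -0.15  0.86  1.82] 0.0457
60 (-0.15, 0.051) [ 0.08 -0.89  2.5  -0.13  1.12  1.83] 0.1336
60 (-0.082, 0.051) [ 0.03 -0.73  2.43 -0.12  0.88  1.79] 0.0
```

```bash
sed -i "s/p=A@\[k\[0\],0,k\[1\]\]/p=A@[k[0],k[6],k[1]]/; s/\[0,.4,.4,0,.4,.25\]/[0,.4,.4,0,.4,.25,.05]/" kin.py; python3 kin.py
```

```text
[0.     0.3181 0.3691 0.0616 0.5534 0.3775 0.0512] [-0. -0. -0.  0.  0. -0.  0. -0.  0.  0.  0. -0. -0.  0.  0. -0. -0. -0.
 -0.  0.  0.]
[[-0. -1. -0.]
 [ 1. -0. -0.]
 [ 0. -0.  1.]]
40 (-0.15, 0.051) [ 0.29 -0.81  2.5  -0.49  1.12  2.26] 0.3801
40 (-0.082, 0.051) [ 0.09 -0.76  2.5  -0.36  0.85  2.03] 0.2928
50 (-0.15, 0.051) [ 0.09 -0.89  2.5  -0.26  1.09  1.92] 0.2411
50 (-0.082, 0.051) [-0.05 -0.81  2.5  -0.11  0.84  1.72] 0.1217
55 (-0.15, 0.051) [ 0.03 -0.89  2.49 -0.19  1.08  1.82] 0.1584
55 (-0.082, 0.051) [-0.09 -0.82  2.5  -0.04  0.83  1.64] 0.0232
60 (-0.15, 0.051) [-0.05 -0.89  2.48 -0.08  1.08  1.69] 0.0818
60 (-0.082, 0.051) [-0.1  -0.71  2.41 -0.02  0.88  1.62] 0.0
```

```bash
cat >> h.py <<'E'
def tip2(xc,yc,z,a,psi):
    R=Rd(YC+psi-np.pi/2,np.pi/2-a-BB); return cw(xc,yc,z)-R@TT,R
E
python3 - <<'E'
from kin import *
rng=np.random.default_rng(0)
q0s=[[0,-.6,2.3,0,.9,1.6],[.3,-.3,2.,-.8,1,2],[-.3,-.3,2,.8,1,1]]
for psi in(-90,-70,-50,-35,-20,20,35,50,70,90):
  for ad in(25,35,45):
    a=np.radians(ad);ps=np.radians(psi);out=[]
    d=np.array([np.cos(ps),np.sin(ps)]);ic=.012/max(d[0],.25)
    tipc=np.array([-.095,0])+d*ic if abs(psi)<75 else np.array([-.086,0])
    z=.062-ic*np.tan(a) if abs(psi)<75 else .062-.04*np.tan(a)
    for t,zz in((tipc-.05*d,z),(tipc,z)):
        out.append(min((ik(*tip2(t[0],t[1],zz,a,ps),q0) for q0 in q0s),key=lambda s:s[1]))
    P=tip2(tipc[0],tipc[1],z,a,ps)
    print(psi,ad,'tip z',z.round(3),[ (o[1].round(3)) for o in out],out[1][0].round(2),'tcp',P[0].round(3))
E
```

```text
-90 25 tip z 0.043 [np.float64(0.698), np.float64(0.677)] [ 0.41  1.75  0.02 -1.34  2.56  2.66] tcp [0.566 0.081 0.091]
-90 35 tip z 0.034 [np.float64(0.675), np.float64(0.871)] [ 0.22  0.25  1.61 -0.32  1.39  2.66] tcp [0.565 0.072 0.098]
-90 45 tip z 0.022 [np.float64(0.756), np.float64(0.679)] [ 0.08  0.07  1.78 -0.15  1.23  2.66] tcp [0.563 0.059 0.101]
-70 25 tip z 0.046 [np.float64(0.689), np.float64(0.67)] [ 0.24 -0.16  2.07 -0.46  1.04  2.66] tcp [0.53  0.047 0.094]
-70 35 tip z 0.037 [np.float64(0.618), np.float64(0.585)] [ 0.18 -0.17  2.05 -0.37  1.05  2.66] tcp [0.532 0.038 0.102]
-70 45 tip z 0.027 [np.float64(0.533), np.float64(0.493)] [ 0.11 -0.16  2.02 -0.29  1.08  2.66] tcp [0.535 0.025 0.106]
-50 25 tip z 0.053 [np.float64(0.541), np.float64(0.506)] [ 0.27 -0.6   2.47 -0.57  0.77  2.66] tcp [0.501 0.053 0.101]
-50 35 tip z 0.049 [np.float64(0.464), np.float64(0.424)] [ 0.24 -0.48  2.33 -0.49  0.89  2.66] tcp [0.506 0.045 0.113]
-50 45 tip z 0.043 [np.float64(0.37), np.float64(0.329)] [ 0.21 -0.38  2.22 -0.43  0.98  2.66] tcp [0.513 0.034 0.122]
-35 25 tip z 0.055 [np
[... 1791 characters left out ...]
ip z 0.046 [np.float64(0.0), np.float64(0.0)] [-0.92  0.4   1.91  0.99  1.6  -0.83] tcp [ 0.513 -0.07   0.094]
70 35 tip z 0.037 [np.float64(0.0), np.float64(0.0)] [-0.85  0.23  1.96  0.91  1.5  -0.7 ] tcp [ 0.518 -0.061  0.102]
70 45 tip z 0.027 [np.float64(0.0), np.float64(0.0)] [-0.75  0.1   1.98  0.8   1.4  -0.54] tcp [ 0.524 -0.05   0.106]
90 25 tip z 0.043 [np.float64(0.0), np.float64(0.0)] [-0.83  0.72  1.44  0.83  1.85 -0.84] tcp [ 0.538 -0.113  0.091]
90 35 tip z 0.034 [np.float64(0.0), np.float64(0.0)] [-0.78  0.56  1.53  0.75  1.74 -0.79] tcp [ 0.54  -0.103  0.098]
90 45 tip z 0.022 [np.float64(0.0), np.float64(0.0)] [-0.71  0.42  1.61  0.67  1.63 -0.71] tcp [ 0.541 -0.091  0.101]
```

```bash
cat > lid.py <<'E'
from kin import *
A=np.radians(30);PS=np.radians(50);YT=.01
def lt(th):
    g=np.interp(th,[0,.7,1.2],[.018,.006,.004]); x=.075-.158*np.cos(th)-g*np.sin(th); z=.068+.158*np.sin(th)-g*np.cos(th)
    return tip2(x,YT,z,A,PS)
if __name__=='__main__':
    q=np.array([-1.0,0,2.3,1.1,1.4,-.7])
    for t in [tip2(-.14,YT-.065,.046,A,PS),tip2(-.085,YT,.046,A,PS)]+[lt(t) for t in np.arange(0,2.01,.2)]:
        q,e=ik(*t,q); print(t[0].round(3),q.round(2),e.round(4))
    R0=tip2(0,0,0,A,PS)[1]
    pre=tip2(-.14,YT-.065,.046,A,PS)[0]
    f2=Rd(YC+PS-np.pi/2,.1); m=Rd(YC+PS-np.pi/2,.6)
    plan([((.47,.02,.33),Rd(-1.3,.45)),((.46,-.12,.33),f2),(pre+[0,0,.10],m),(pre+[0,0,.09],R0),(pre,R0),(tip2(-.085,YT,.046,A,PS)[0],R0)])
    q=robot.read_state()['q']
    for P in [((.47,.02,.33),Rd(-1.3,.45)),((.46,-.12,.33),f2),(pre+[0,0,.10],m),(pre+[0,0,.09],R0)]: q,e=ik(np.array(P[0]),P[1],q); print(q.round(2),e.round(4))
E
python3 lid.py
```

```text
[ 0.421 -0.125  0.102] [-1.24  0.02  2.26  0.95  1.53 -0.8 ] 0.0
[ 0.485 -0.068  0.102] [-1.03 -0.02  2.3   1.08  1.39 -0.72] 0.0
[ 0.487 -0.069  0.106] [-1.02 -0.02  2.3   1.08  1.39 -0.7 ] 0.0
[ 0.487 -0.069  0.141] [-1.02 -0.12  2.3   1.07  1.44 -0.62] 0.0
[ 0.495 -0.07   0.176] [-1.01 -0.19  2.28  1.07  1.47 -0.54] 0.0
[ 0.51  -0.072  0.207] [-0.98 -0.22  2.24  1.08  1.48 -0.46] 0.0
[ 0.53  -0.075  0.234] [-0.94 -0.22  2.18  1.09  1.47 -0.39] 0.0
[ 0.555 -0.078  0.255] [-0.9  -0.19  2.12  1.1   1.46 -0.34] 0.0
[ 0.583 -0.082  0.27 ] [-0.85 -0.15  2.05  1.1   1.43 -0.3 ] 0.0
[ 0.613 -0.086  0.279] [-0.81 -0.09  1.97  1.11  1.4  -0.27] 0.0
[ 0.644 -0.091  0.282] [-0.77 -0.01  1.9   1.12  1.37 -0.25] 0.0
[ 0.675 -0.095  0.279] [-0.74  0.06  1.83  1.13  1.34 -0.24] 0.0
[ 0.705 -0.099  0.27 ] [-0.71  0.14  1.76  1.14  1.31 -0.24] 0.0
-> [0.47 0.02 0.33] shift [0.334, 0.47, -0.365] turn [0.187, -0.267, -0.214] mm 137 deg 35.1
-> [ 0.46 -0.12  0.33] shift [-0.212, 0.661, -0.102] turn [0.08, -0.219, -0.284] mm 140 deg 33.1
-> [ 0.4212 -0.125   0.2024] shift [-0.224, -0.111, 0.619] turn [0.0, 0.318, -0.0] mm 133 deg 28.6
-> [ 0.4212 -0.125   0.1924] shift [-0.028, 0.0, 0.041] turn [-0.0, 0.309, 0.0] mm 10 deg 27.8
-> [ 0.4212 -0.125   0.1024] shift [-0.398, 0.0, 0.21] turn [0.0, 0.0, 0.0] mm 90 deg 0.0
-> [ 0.4848 -0.0683  0.1024] shift [0.198, 0.002, 0.377] turn [0.0, 0.0, 0.0] mm 85 deg 0.0
[-0.24 -0.72  2.05  0.22  1.42  1.07] 0.0
[-0.44 -0.28  1.68  0.09  1.7   0.42] 0.0
[-0.93 -0.48  2.18  0.6   1.52 -0.15] 0.0
[-1.24 -0.21  2.26  0.96  1.66 -0.61] 0.0
```

Emit:
{"op": "jog_arm", "data": {
  "rows": [
    [[0.06,0.09,-0.07],[0.037,-0.053,-0.043]],
    [[0.13,0.19,-0.15],[0.075,-0.107,-0.086]],
    [[0.2,0.28,-0.22],[0.11,-0.16,-0.13]],
    [[0.27,0.38,-0.29],[0.15,-0.21,-0.17]],
    [[0.334,0.47,-0.365],[0.187,-0.267,-0.214]]
  ]
}}

```text
t: 8.45
tool_pos: [0.4747, 0.0313, 0.3091]
orientation: [3.012, 0.19, 0.855]
force: [0.6, -0.5, -2.3]
opening: 0.0257
gripper_force: 60.0
```

```bash
python3 lid.py | grep shift; python3 -c "
from h import *
print(pose(),robot.read_state()['q'])"
```

```text
-> [0.47 0.02 0.33] shift [0.028, 0.057, -0.103] turn [0.068, -0.062, -0.076] mm 24 deg 10.8
-> [ 0.46 -0.12  0.33] shift [-0.212, 0.661, -0.102] turn [0.08, -0.219, -0.284] mm 140 deg 33.1
-> [ 0.4212 -0.125   0.2024] shift [-0.224, -0.111, 0.619] turn [0.0, 0.318, -0.0] mm 133 deg 28.6
-> [ 0.4212 -0.125   0.1924] shift [-0.028, 0.0, 0.041] turn [-0.0, 0.309, 0.0] mm 10 deg 27.8
-> [ 0.4212 -0.125   0.1024] shift [-0.398, 0.0, 0.21] turn [0.0, 0.0, 0.0] mm 90 deg 0.0
-> [ 0.4848 -0.0683  0.1024] shift [0.198, 0.002, 0.377] turn [0.0, 0.0, 0.0] mm 85 deg 0.0
(array([0.47474079, 0.03128551, 0.30910201]), array([[ 0.84404702,  0.11483056,  0.52383066],
       [ 0.11734329, -0.9926814 ,  0.02853385],
       [ 0.52327352,  0.0373841 , -0.85134438]])) [-0.1114587  -0.85807948  2.19016827  0.09097256  1.26459665  1.33040918]
```

Emit:
{"op": "jog_arm", "data": {
  "rows": [
    [[0.014,0.03,-0.05],[0.034,-0.03,-0.04]],
    [[0.028,0.057,-0.103],[0.068,-0.062,-0.076]],
    [[0.028,0.057,-0.103],[0.068,-0.062,-0.076]]
  ]
}}

```text
t: 8.75
tool_pos: [0.4721, 0.0177, 0.3326]
orientation: [-2.981, -0.396, -0.691]
force: [0.7, -0.9, -2.5]
opening: 0.0254
gripper_force: 60.0
```

Emit:
{"op": "jog_arm", "data": {
  "rows": [
    [[-0.042,0.13,-0.02],[0.016,-0.043,-0.057]],
    [[-0.084,0.26,-0.04],[0.032,-0.087,-0.113]],
    [[-0.126,0.4,-0.06],[0.048,-0.13,-0.17]],
    [[-0.17,0.53,-0.08],[0.064,-0.175,-0.227]],
    [[-0.212,0.661,-0.102],[0.08,-0.219,-0.284]]
  ]
}}

```text
t: 9.25
tool_pos: [0.4599, -0.121, 0.3303]
orientation: [-2.904, -1.105, -0.147]
force: [-1.2, -0.0, -1.7]
opening: 0.0259
gripper_force: 60.0
```

Run:
```python
from lid import *
R0=tip2(0,0,0,A,PS)[1]
pre=tip2(-.14,YT-.065,.046,A,PS)[0]
m=Rd(YC+PS-np.pi/2,.6)
c=cam('top','topG'); print(pose(),robot.read_state()['q'])
plan([(pre+[0,0,.10],m),(pre+[0,0,.09],R0)])
```

```text
(array([ 0.45977714, -0.12405914,  0.32908453]), array([[ 0.74072644,  0.66799502,  0.07146329],
       [ 0.66530775, -0.7441591 ,  0.05994021],
       [ 0.09321982,  0.00314579, -0.99564058]])) [-0.43904155 -0.27940049  1.68182328  0.08544054  1.69934631  0.41274029]
-> [ 0.4212 -0.125   0.2024] shift [-0.205, -0.127, 0.617] turn [0.002, 0.323, 0.0] mm 132 deg 29.0
-> [ 0.4212 -0.125   0.1924] shift [-0.028, 0.0, 0.041] turn [-0.0, 0.309, 0.0] mm 10 deg 27.8
```

Emit:
{"op": "jog_arm", "data": {
  "rows": [
    [[-0.04,-0.025,0.12],[0,0.065,0]],
    [[-0.08,-0.05,0.25],[0,0.13,0]],
    [[-0.12,-0.075,0.37],[0.001,0.194,0]],
    [[-0.16,-0.1,0.49],[0.001,0.26,0]],
    [[-0.205,-0.127,0.617],[0.002,0.323,0]]
  ]
}}

```text
t: 9.8
tool_pos: [0.423, -0.1199, 0.2031]
orientation: [-2.628, -0.997, -0.836]
force: [-0.3, 0.2, -2.3]
opening: 0.0255
gripper_force: 60.0
```

Emit:
{"op": "jog_arm", "data": {
  "rows": [
    [[-0.006,0,0.01],[0,0.062,0]],
    [[-0.011,0,0.016],[0,0.124,0]],
    [[-0.017,0,0.024],[0,0.185,0]],
    [[-0.022,0,0.033],[0,0.247,0]],
    [[-0.028,0,0.041],[0,0.309,0]]
  ]
}}

```text
t: 10.3
tool_pos: [0.4232, -0.1202, 0.1939]
orientation: [-2.25, -0.854, -1.378]
force: [-0.5, 0.6, -2.5]
opening: 0.0256
gripper_force: 60.0
```

Run:
```python
from lid import *
R0=tip2(0,0,0,A,PS)[1]
pre=tip2(-.14,YT-.065,.046,A,PS)[0]
c=cam('wrist','wH'); s=cam('scene','sH'); p,R=pose();print(p,robot.read_state()['q'].round(2),robot.read_state()['t'])
plan([(pre,R0),(tip2(-.085,YT,.046,A,PS)[0],R0)])
print('tip exp wrist',proj(c,[p+R@TT]).round(1),'scene',proj(s,[p+R@TT]).round(1),'tab edge wrist',proj(c,[cw(-.095,.04,.073),cw(-.095,-.04,.073)]).round(1))
from crops import tile
tile([('wH',200,100,200),('sH',220,130,200)],'c8')
```

```text
[ 0.42218563 -0.11888162  0.19135329] [-1.24 -0.22  2.28  0.97  1.66 -0.61] 10.4
-> [ 0.4212 -0.125   0.1024] shift [-0.407, 0.022, 0.181] turn [0.004, -0.008, -0.006] mm 89 deg 0.9
-> [ 0.4848 -0.0683  0.1024] shift [0.198, 0.002, 0.377] turn [0.0, 0.0, 0.0] mm 85 deg 0.0
tip exp wrist [[321.7 244.1]] scene [[298.1 229.1]] tab edge wrist [[297.1 222.4]
 [354.5 269.1]]
```

View pics/c8.png

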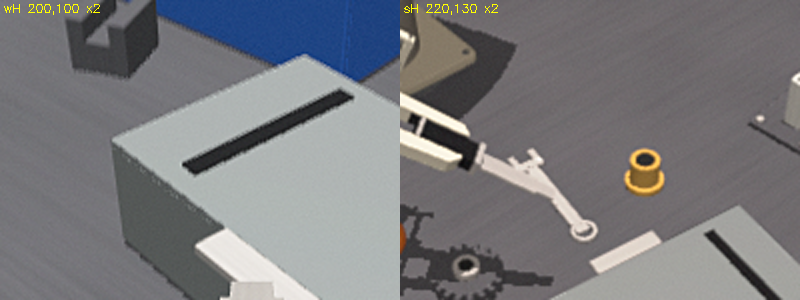

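Emit:
{"op": "jog_arm", "data": {
  "rows": [
    [[-0.1,0.005,0.045],[0,-0.002,-0.002]],
    [[-0.2,0.01,0.09],[0.002,-0.004,-0.003]],
    [[-0.3,0.016,0.135],[0.003,-0.006,-0.004]],
    [[-0.407,0.022,0.181],[0.004,-0.008,-0.006]],
    [[-0.407,0.022,0.181],[0.004,-0.008,-0.006]]
  ]
}}

```text
t: 10.9
tool_pos: [0.4221, -0.1262, 0.1036]
orientation: [-2.257, -0.873, -1.355]
force: [0.6, 0.2, -2.6]
opening: 0.0254
gripper_force: 60.0
```

Emit:
{"op": "jog_arm", "data": {
  "rows": [
    [[0.03,0,0.06],[0,0,0]],
    [[0.07,0.001,0.13],[0,0,0]],
    [[0.11,0.001,0.21],[0,0,0]],
    [[0.15,0.002,0.28],[0,0,0]],
    [[0.16,0.002,0.31],[0,0,0]]
  ]
}}

```text
t: 11.4
tool_pos: [0.4755, -0.0807, 0.1061]
orientation: [-2.257, -0.879, -1.361]
force: [-0.5, 0.2, -2.1]
opening: 0.0262
gripper_force: 60.0
```

Run:
```python
from lid import *
R0=tip2(0,0,0,A,PS)[1]
c=cam('wrist','wI'); s=cam('scene','sI'); t=cam('top','topI');p,R=pose();print(p,robot.read_state()['q'].round(2),robot.read_state()['force'])
print('tip case frame',[ (np.dot(p+R@TT-CX,v)).round(4) for v in(EX,EY,[0,0,1])])
plan([(tip2(-.085,YT,.046,A,PS)[0],R0)])
print('tip exp wrist',proj(c,[p+R@TT]).round(1),'scene',proj(s,[p+R@TT]).round(1))
from crops import tile
tile([('wI',200,100,200),('sI',270,180,100)],'c9')
```

```text
[ 0.47461346 -0.08141528  0.10526027] [-1.07 -0.02  2.29  1.06  1.42 -0.73] [ 0.21129175  0.39770101 -2.31414396]
tip case frame [np.float64(-0.0932), np.float64(-0.0048), np.float64(0.0485)]
-> [ 0.4848 -0.0683  0.1024] shift [0.026, -0.015, 0.079] turn [0.001, 0.003, 0.007] mm 17 deg 0.7
tip exp wrist [[324.7 243.6]] scene [[327.9 262. ]]
```

View pics/c9.png

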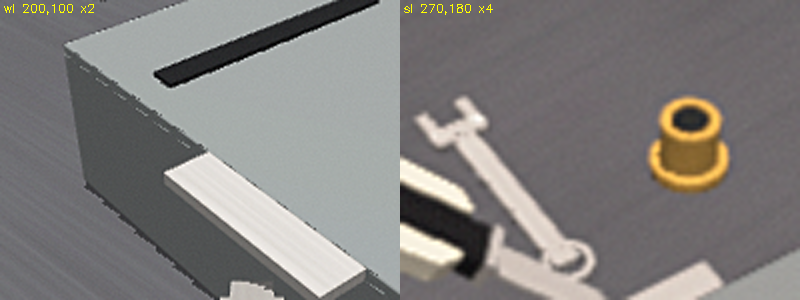

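Emit:
{"op": "jog_arm", "data": {
  "rows": [
    [[0.008,-0.005,0.02],[0,0.001,0.002]],
    [[0.014,-0.01,0.045],[0,0.002,0.004]],
    [[0.026,-0.015,0.079],[0.001,0.003,0.007]],
    [[0.026,-0.015,0.079],[0.001,0.003,0.007]],
    [[0.026,-0.015,0.079],[0.001,0.003,0.007]]
  ]
}}

```text
t: 12.05
tool_pos: [0.4846, -0.0683, 0.1016]
orientation: [-2.253, -0.86, -1.36]
force: [0.2, -0.4, -1.7]
opening: 0.0254
gripper_force: 60.0
```

Run:
```python
from lid import *
p,R=pose();print(robot.read_state()['force'],'tip case frame',[ (np.dot(p+R@TT-CX,v)).round(4) for v in(EX,EY,[0,0,1])])
for ths in ([.06,.12,.18,.25,.32],[.4,.48,.56,.64,.72],[.8,.9,1.,1.1,1.2],[1.3,1.4,1.5,1.6,1.7],[1.8,1.9,1.95]):
    print(ths,[(R.T@(lt(t)[0]-p)/.2).round(3).tolist() for t in ths]); p=lt(ths[-1])[0]
```

```text
[ 0.2322508  -0.36789117 -1.67514245] tip case frame [np.float64(-0.0851), np.float64(0.01), np.float64(0.0453)]
[0.06, 0.12, 0.18, 0.25, 0.32] [[0.07, 0.005, -0.031], [0.117, 0.005, -0.056], [0.164, 0.007, -0.079], [0.221, 0.013, -0.102], [0.278, 0.023, -0.123]]
[0.4, 0.48, 0.56, 0.64, 0.72] [[0.066, 0.015, -0.02], [0.131, 0.035, -0.035], [0.196, 0.059, -0.046], [0.26, 0.087, -0.053], [0.321, 0.119, -0.055]]
[0.8, 0.9, 1.0, 1.1, 1.2] [[0.056, 0.033, 0.002], [0.123, 0.078, 0.01], [0.186, 0.127, 0.023], [0.244, 0.18, 0.043], [0.297, 0.236, 0.068]]
[1.3, 1.4, 1.5, 1.6, 1.7] [[0.046, 0.057, 0.03], [0.086, 0.115, 0.064], [0.12, 0.175, 0.104], [0.147, 0.236, 0.147], [0.167, 0.296, 0.194]]
[1.8, 1.9, 1.95] [[0.013, 0.06, 0.05], [0.018, 0.118, 0.103], [0.018, 0.147, 0.13]]
```

Emit:
{"op": "jog_arm", "data": {
  "rows": [
    [[0.07,0.005,-0.031],[0,0,0]],
    [[0.117,0.005,-0.056],[0,0,0]],
    [[0.164,0.007,-0.079],[0,0,0]],
    [[0.221,0.013,-0.102],[0,0,0]],
    [[0.278,0.023,-0.123],[0,0,0]]
  ]
}}

```text
t: 12.55
tool_pos: [0.4907, -0.0693, 0.1627]
orientation: [-2.253, -0.86, -1.359]
force: [-0.1, -0.1, -2.4]
opening: 0.0256
gripper_force: 60.0
```

Emit:
{"op": "jog_arm", "data": {
  "rows": [
    [[0.066,0.015,-0.02],[0,0,0]],
    [[0.131,0.035,-0.035],[0,0,0]],
    [[0.196,0.059,-0.046],[0,0,0]],
    [[0.26,0.087,-0.053],[0,0,0]],
    [[0.321,0.119,-0.055],[0,0,0]]
  ]
}}

```text
t: 13.05
tool_pos: [0.5222, -0.0737, 0.2251]
orientation: [-2.253, -0.861, -1.36]
force: [-0.2, -0.1, -4.2]
opening: 0.026
gripper_force: 60.0
```

Run:
```python
from lid import *
p,R=pose();print(p,lt(.72)[0],robot.read_state()['force'],'tip case frame',[ (np.dot(p+R@TT-CX,v)).round(4) for v in(EX,EY,[0,0,1])])
c=cam('wrist','wJ'); s=cam('scene','sJ');print('tip exp wrist',proj(c,[p+R@TT]).round(1),'scene',proj(s,[p+R@TT]).round(1))
def ed(t,y): return cw(.075-.17*np.cos(t),y,.068+.17*np.sin(t))
for t in(.6,.7,.8):print(t,proj(s,[ed(t,.04),ed(t,-.04)]).round(0).tolist())
from crops import tile
tile([('wJ',200,100,200),('sJ',230,150,200)],'c10')
```

```text
[ 0.52218578 -0.07373733  0.22511069] [ 0.5217154  -0.07350015  0.22410344] [-0.17792459 -0.1402237  -4.16295804] tip case frame [np.float64(-0.0471), np.float64(0.0098), np.float64(0.1688)]
tip exp wrist [[324.7 241.6]] scene [[347.9 234.5]]
0.6 [[355.0, 224.0], [321.0, 241.0]]
0.7 [[358.0, 223.0], [324.0, 239.0]]
0.8 [[362.0, 222.0], [328.0, 239.0]]
```

View pics/c10.png

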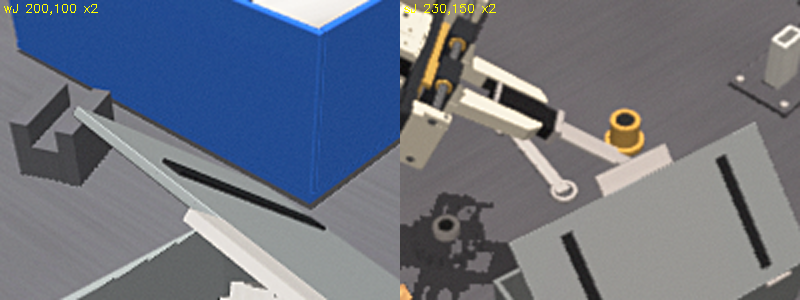

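Emit:
{"op": "jog_arm", "data": {
  "rows": [
    [[0.056,0.033,0.002],[0,0,0]],
    [[0.123,0.078,0.01],[0,0,0]],
    [[0.186,0.127,0.023],[0,0,0]],
    [[0.244,0.18,0.043],[0,0,0]],
    [[0.297,0.236,0.068],[0,0,0]]
  ]
}}

```text
t: 13.65
tool_pos: [0.5835, -0.0822, 0.2706]
orientation: [-2.253, -0.86, -1.359]
force: [-0.8, 0.5, -3.7]
opening: 0.0254
gripper_force: 60.0
```

Emit:
{"op": "jog_arm", "data": {
  "rows": [
    [[0.046,0.057,0.03],[0,0,0]],
    [[0.086,0.115,0.064],[0,0,0]],
    [[0.12,0.175,0.104],[0,0,0]],
    [[0.147,0.236,0.147],[0,0,0]],
    [[0.167,0.296,0.194],[0,0,0]]
  ]
}}

```text
t: 14.15
tool_pos: [0.6603, -0.093, 0.2818]
orientation: [-2.252, -0.86, -1.359]
force: [-1.4, -0.2, -1.8]
opening: 0.026
gripper_force: 60.0
```

Emit:
{"op": "jog_arm", "data": {
  "rows": [
    [[0.013,0.06,0.05],[0,0,0]],
    [[0.018,0.118,0.103],[0,0,0]],
    [[0.02,0.16,0.14],[0,0,0]],
    [[0.02,0.16,0.14],[0,0,0]],
    [[0.02,0.16,0.14],[0,0,0]]
  ]
}}

```text
t: 14.65
tool_pos: [0.7006, -0.0991, 0.2721]
orientation: [-2.252, -0.86, -1.359]
force: [-0.4, -1.2, -1.9]
opening: 0.0261
gripper_force: 60.0
```

Run:
```python
from lid import *
p,R=pose();print(p,robot.read_state()['t'],robot.read_state()['force'],'tip case frame',[ (np.dot(p+R@TT-CX,v)).round(4) for v in(EX,EY,[0,0,1])])
c=cam('wrist','wK'); s=cam('scene','sK'); cam('top','topK')
from crops import tile
tile([('wK',200,0,400),('sK',230,100,200)],'c11')
```

```text
[ 0.70062996 -0.09906562  0.27209496] 14.65 [-0.40376397 -1.21499156 -1.88909539] tip case frame [np.float64(0.1331), np.float64(0.0097), np.float64(0.2158)]
```

View pics/c11.png

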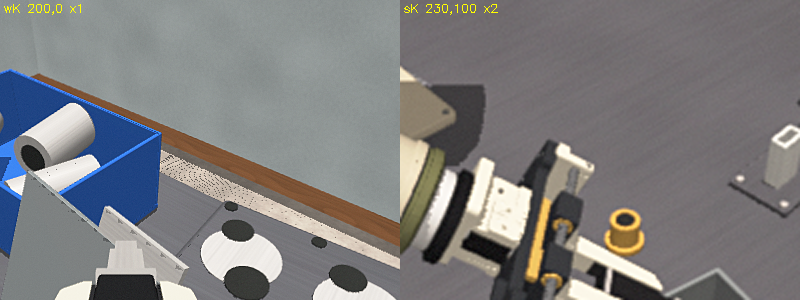

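```bash
cat > ret.py <<'E'
from kin import *
HP=np.array([.4899,.3467,0]);HY=.0938
def hold(z,pitch=None):  # tip at height z over the holder centre, bar vertical
    R=Rd(HY-np.pi/2,-BB); return np.array([*HP[:2],z])-R@TT,R
if __name__=='__main__':
    p,R=pose(); q=robot.read_state()['q']; ph=YC+np.radians(50)-np.pi/2
    W=[(p-.08*R[:,2]+[-.08,-.03,.0],R),((.53,-.13,.36),Rd(ph,.6)),((.48,-.10,.36),Rd(ph-.1,.08)),((.50,.07,.36),Rd(-1.3,.04)),((.45,.24,.36),Rd(HY-np.pi/2,.04)),hold(.14)]
    plan(W)
    for P in W: q,e=ik(np.array(P[0]),P[1],q); print(q.round(2),e.round(4))
E
python3 ret.py
```

```text
-> [ 0.5678 -0.1767  0.3099] shift [-0.185, -0.155, -0.752] turn [0.0, 0.0, 0.0] mm 158 deg 0.0
-> [ 0.53 -0.13  0.36] shift [0.229, -0.3, -0.103] turn [0.0, -0.31, -0.002] mm 78 deg 27.9
-> [ 0.48 -0.1   0.36] shift [-0.071, -0.279, -0.048] turn [-0.021, -0.331, 0.061] mm 58 deg 30.3
-> [0.5  0.07 0.36] shift [0.581, -0.627, 0.047] turn [-0.014, -0.025, 0.23] mm 171 deg 20.8
-> [0.45 0.24 0.36] shift [-0.014, -0.886, -0.001] turn [-0.005, 0.0, 0.113] mm 177 deg 10.1
-> [0.4919 0.3471 0.2492] shift [0.237, -0.513, 0.564] turn [-0.0, -0.001, -0.0] mm 160 deg 0.1
[-1.   -0.03  1.86  1.06  1.59 -0.3 ] 0.0
[-0.74 -0.27  1.74  0.6   1.61  0.14] 0.0
[-0.36 -0.23  1.59  0.07  1.74  0.59] 0.0
[ 0.03 -0.18  1.54  0.01  1.74  1.33] 0.0
[ 0.4  -0.17  1.53 -0.01  1.74  1.87] 0.0
[ 0.54  0.09  1.48 -0.02  1.54  2.02] 0.0
```

Emit:
{"op": "jog_arm", "data": {
  "rows": [
    [[-0.03,-0.03,-0.18],[0,0,0]],
    [[-0.07,-0.06,-0.36],[0,0,0]],
    [[-0.12,-0.1,-0.55],[0,0,0]],
    [[-0.185,-0.155,-0.752],[0,0,0]],
    [[-0.185,-0.155,-0.752],[0,0,0]]
  ]
}}

```text
t: 15.3
tool_pos: [0.5657, -0.1798, 0.3111]
orientation: [-2.257, -0.859, -1.363]
force: [0.9, 0.2, -2.2]
opening: 0.0259
gripper_force: 60.0
```

Emit:
{"op": "jog_arm", "data": {
  "rows": [
    [[0.046,-0.06,-0.02],[0,-0.062,0]],
    [[0.09,-0.12,-0.04],[0,-0.124,0]],
    [[0.137,-0.18,-0.06],[0,-0.186,0]],
    [[0.18,-0.24,-0.08],[0,-0.248,0]],
    [[0.229,-0.3,-0.103],[0,-0.31,-0.002]]
  ]
}}

```text
t: 15.8
tool_pos: [0.53, -0.1296, 0.3611]
orientation: [-2.632, -1.009, -0.811]
force: [0.8, 0.2, -2.0]
opening: 0.0256
gripper_force: 60.0
```

Emit:
{"op": "jog_arm", "data": {
  "rows": [
    [[-0.014,-0.056,-0.01],[-0.004,-0.066,0.012]],
    [[-0.028,-0.11,-0.02],[-0.008,-0.13,0.024]],
    [[-0.043,-0.167,-0.03],[-0.012,-0.2,0.037]],
    [[-0.057,-0.22,-0.04],[-0.017,-0.265,0.05]],
    [[-0.071,-0.279,-0.048],[-0.021,-0.331,0.061]]
  ]
}}

```text
t: 16.3
tool_pos: [0.4802, -0.0993, 0.361]
orientation: [-2.964, -0.968, -0.116]
force: [-0.3, 0.2, -2.5]
opening: 0.0259
gripper_force: 60.0
```

Emit:
{"op": "jog_arm", "data": {
  "rows": [
    [[0.116,-0.125,0.01],[-0.003,-0.005,0.046]],
    [[0.23,-0.25,0.02],[-0.006,-0.01,0.092]],
    [[0.35,-0.376,0.03],[-0.008,-0.015,0.138]],
    [[0.46,-0.5,0.04],[-0.011,-0.02,0.184]],
    [[0.581,-0.627,0.047],[-0.014,-0.025,0.23]]
  ]
}}

```text
t: 16.8
tool_pos: [0.4999, 0.0722, 0.3598]
orientation: [-3.107, -0.419, -0.063]
force: [-0.3, 0.2, -1.7]
opening: 0.0255
gripper_force: 60.0
```

Emit:
{"op": "jog_arm", "data": {
  "rows": [
    [[0,-0.177,0],[-0.001,0,0.022]],
    [[-0.005,-0.354,0],[-0.002,0,0.045]],
    [[-0.01,-0.53,0],[-0.003,0,0.068]],
    [[-0.012,-0.71,0],[-0.004,0,0.09]],
    [[-0.014,-0.886,0],[-0.005,0,0.113]]
  ]
}}

```text
t: 17.3
tool_pos: [0.4491, 0.2421, 0.3596]
orientation: [-3.136, -0.144, -0.063]
force: [1.2, 0.3, -1.7]
opening: 0.0256
gripper_force: 60.0
```

Emit:
{"op": "jog_arm", "data": {
  "rows": [
    [[0.05,-0.1,0.11],[0,0,0]],
    [[0.1,-0.21,0.23],[0,0,0]],
    [[0.15,-0.31,0.34],[0,0,0]],
    [[0.2,-0.41,0.45],[0,0,0]],
    [[0.237,-0.513,0.55],[0,0,0]]
  ]
}}

```text
t: 17.8
tool_pos: [0.4919, 0.3483, 0.2501]
orientation: [-3.136, -0.146, -0.062]
force: [-0.1, 0.1, -2.0]
opening: 0.0254
gripper_force: 60.0
```

Run:
```python
from ret import *
c=cam('wrist','wL'); s=cam('scene','sL'); cam('top','topL'); p,R=pose();print(p,R,robot.read_state()['t'],robot.read_state()['force'])
plan([hold(.14),hold(.07),hold(.011)])
print('tip exp',proj(c,[p+R@TT]).round(1),'scene',proj(s,[p+R@TT]).round(1))
from crops import tile
tile([('wL',220,100,200),('wL',220,200,200),('topL',230,90,200),('sL',360,80,100)],'c12')
```

```text
[0.49075051 0.34766101 0.24885199] [[ 0.99490229  0.0942129   0.03596324]
 [ 0.0942256  -0.99554996  0.00134525]
 [ 0.03592994  0.00205026 -0.99935221]] 17.95 [-0.58786049 -0.21319924 -1.77559923]
-> [0.4919 0.3471 0.2492] shift [0.006, 0.003, -0.001] turn [0.001, 0.002, 0.0] mm 1 deg 0.2
-> [0.4919 0.3471 0.1792] shift [-0.014, 0.0, 0.35] turn [0.0, 0.0, 0.0] mm 70 deg 0.0
-> [0.4919 0.3471 0.1202] shift [-0.011, 0.0, 0.295] turn [0.0, 0.0, 0.0] mm 59 deg 0.0
tip exp [[326.3 246. ]] scene [[426.9 147.7]]
```

View pics/c12.png

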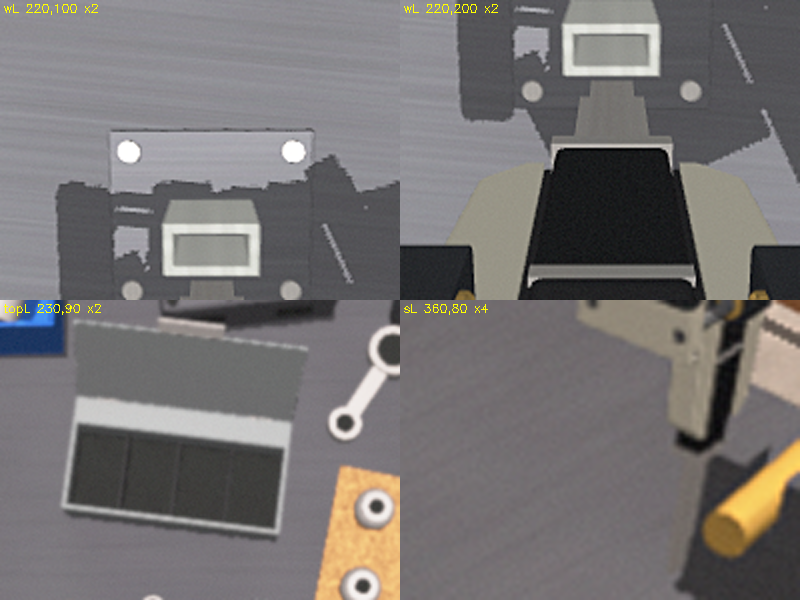

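Run:
```python
from ret import *
c=load('wL');p,R=pose()
rc=np.mean([onz(c,u,.078) for u in [(301,211),(350.5,211),(301.5,238),(350.5,238)]],0)
t=onz(c,(326.7,241.3),(p+R@TT)[2]);e=R@[.002,0,0]
print('rim c',rc.round(4),'tip',(t-e).round(4),'kin tip',(p+R@TT).round(4))
u=Ro.from_euler('z',HY).as_matrix(); print('tip-rim in holder',(u.T@(t-e-rc)).round(4))
print([onz(c,u,.078).round(4) for u in [(301,211),(350.5,211),(301.5,238),(350.5,238)]])
```

```text
rim c [0.4907 0.3474 0.078 ] tip [0.4898 0.3468 0.1396] kin tip [0.4884 0.347  0.1397]
tip-rim in holder [-0.0009 -0.0004  0.0616]
[array([0.5002, 0.3688, 0.078 ]), array([0.5039, 0.3282, 0.078 ]), array([0.4774, 0.3666, 0.078 ]), array([0.4812, 0.3258, 0.078 ])]
```

Emit:
{"op": "jog_arm", "data": {
  "rows": [
    [[0.004,0.001,0.1],[0.001,0.002,0]],
    [[0,0.001,0.2],[0.001,0.002,0]],
    [[-0.004,0.001,0.3],[0.001,0.002,0]],
    [[-0.006,0.001,0.35],[0.001,0.002,0]],
    [[-0.006,0.001,0.35],[0.001,0.002,0]]
  ]
}}

```text
t: 18.45
tool_pos: [0.4932, 0.3462, 0.1805]
orientation: [-3.136, -0.145, -0.065]
force: [-0.5, 0.7, -2.2]
opening: 0.0259
gripper_force: 60.0
```

Emit:
{"op": "jog_arm", "data": {
  "rows": [
    [[-0.003,0,0.06],[0,0,0]],
    [[-0.005,0,0.13],[0,0,0]],
    [[-0.008,0,0.2],[0,0,0]],
    [[-0.01,0,0.26],[0,0,0]],
    [[-0.011,0,0.295],[0,0,0]]
  ]
}}

```text
t: 18.95
tool_pos: [0.4937, 0.3464, 0.12]
orientation: [-3.136, -0.146, -0.065]
force: [-1.5, 0.0, -2.0]
opening: 0.0256
gripper_force: 60.0
```

Run:
```python
from ret import *
p,R=pose();print(p,robot.read_state()['force'],robot.read_state()['wrist_torque'],'tip',p+R@TT)
```

```text
[0.4937006  0.34641818 0.12001743] [-1.49157364  0.00601427 -1.95025321] [ 0.00247116  0.07549223 -0.00062825] tip [0.49197255 0.34598219 0.01084988]
```

Emit:
{"op": "jog_arm", "data": {
  "rows": [
    [[0,0,0.005],[0,0,0]],
    [[0,0,0.005],[0,0,0]],
    [[0,0,0.005],[0,0,0]],
    [[0,0,0.005],[0,0,0]],
    [[0,0,0.005],[0,0,0]]
  ],
  "hand": -1
}}

```text
t: 19.45
tool_pos: [0.4947, 0.3472, 0.122]
orientation: [-3.134, -0.146, -0.07]
force: [-0.6, 0.4, 0.9]
opening: 0.0613
gripper_force: 0.0
```

Emit:
{"op": "jog_arm", "data": {
  "rows": [
    [[0,0,0],[0,0,0]],
    [[0,0,0],[0,0,0]],
    [[0,0,-0.1],[0,0,0]],
    [[0,0,-0.25],[0,0,0]],
    [[0,0,-0.45],[0,0,0]]
  ]
}}

```text
t: 19.95
tool_pos: [0.4891, 0.3457, 0.2098]
orientation: [-3.137, -0.146, -0.062]
force: [0.4, 1.2, -0.1]
opening: 0.0926
gripper_force: 0.0
```

Emit:
{"op": "jog_arm", "data": {
  "rows": [
    [[0,0,-0.2],[0,0,0]],
    [[0,0,-0.4],[0,0,0]],
    [[0,0,-0.6],[0,0,0]],
    [[0,0,-0.65],[0,0,0]],
    [[0,0,-0.65],[0,0,0]]
  ]
}}

```text
t: 20.45
tool_pos: [0.4857, 0.3466, 0.3437]
orientation: [-3.133, -0.146, -0.074]
force: [0.7, -0.6, 0.2]
opening: 0.0931
gripper_force: 0.0
```

```bash
cat > balls.py <<'E'
from h import *
def bores(c,n):
    g=c['frame'].astype(int); H=[]
    # mat region polygon, from the mat/table: search world box 0.42..0.72, -0.42..-0.15
    m=((g.max(2)<75)*255).astype(np.uint8); m=cv2.morphologyEx(m,cv2.MORPH_OPEN,np.ones((3,3)))
    k,_,st,ce=cv2.connectedComponentsWithStats(m)
    for a,b in zip(st[1:],ce[1:]):
        X=onz(c,b,.042)
        if 15<a[4]<2500 and .43<X[0]<.63 and -.43<X[1]<-.22: H.append((a[4],b.round(1),X[:2].round(4)))
    return H
if __name__=='__main__':
    for n in('top','scene'):
        c=cam(n,'bal_'+n); print(n); [print(h) for h in bores(c,n)]
    print(pose()[0],robot.read_state()['t'])
E
python3 balls.py; python3 -c "
from crops import tile
tile([('bal_top',380,165,100),('bal_scene',390,120,100),('bal_scene',120,280,200),('bal_top',240,90,200)],'c13')
from h import *
plan([((.45,.17,.33),Rd(-.8)),((.50,-.02,.34),Rd(-.14)),((.53,-.2,.34),Rd(-.14))])"
```

```text
top
(np.int32(16), array([457.5, 200.5]), array([ 0.5594, -0.3989]))
scene
(np.int32(57), array([212.2, 306.6]), array([ 0.4754, -0.2698]))
(np.int32(59), array([163.8, 329.5]), array([ 0.4594, -0.3708]))
(np.int32(74), array([233.1, 348.3]), array([ 0.582 , -0.2912]))
(np.int32(76), array([177.7, 373.6]), array([ 0.5595, -0.3973]))
[0.48453594 0.34580162 0.33937361] 20.55
-> [0.45 0.17 0.33] shift [-0.255, 0.859, 0.037] turn [0.009, -0.025, -0.431] mm 179 deg 38.9
-> [ 0.5  -0.02  0.34] shift [-0.483, 0.856, -0.05] turn [0.0, 0.0, -0.42] mm 197 deg 37.8
-> [ 0.53 -0.2   0.34] shift [-0.87, 0.274, 0.0] turn [0.0, 0.0, 0.0] mm 182 deg 0.0
```

View pics/c13.png

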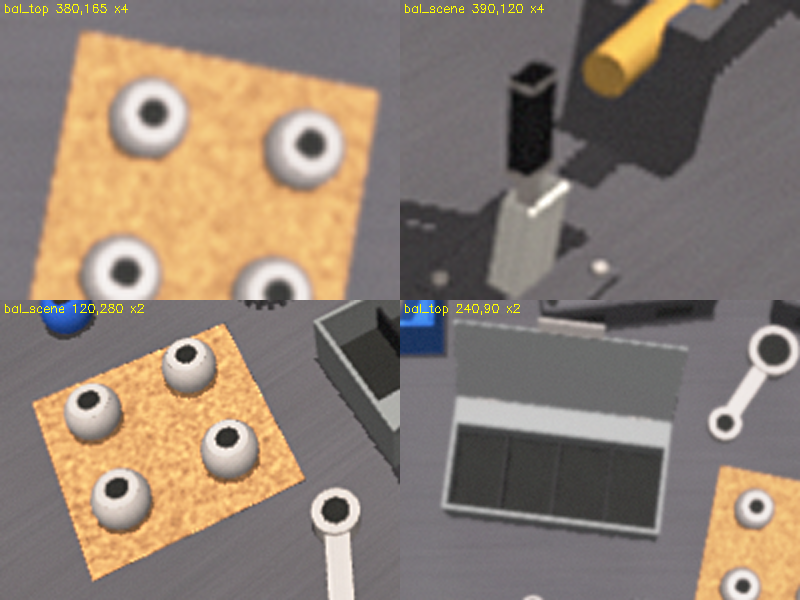

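Emit:
{"op": "jog_arm", "data": {
  "rows": [
    [[-0.05,0.17,0.01],[0.002,-0.005,-0.086]],
    [[-0.1,0.34,0.02],[0.004,-0.01,-0.172]],
    [[-0.15,0.52,0.02],[0.006,-0.015,-0.26]],
    [[-0.2,0.69,0.03],[0.008,-0.02,-0.345]],
    [[-0.255,0.859,0.037],[0.009,-0.025,-0.431]]
  ],
  "hand": -0.7
}}

```text
t: 21.05
tool_pos: [0.449, 0.1686, 0.3282]
orientation: [-2.908, -1.188, 0.004]
force: [-0.1, 0.7, -0.1]
opening: 0.0791
gripper_force: 0.0
```

Emit:
{"op": "jog_arm", "data": {
  "rows": [
    [[-0.1,0.17,-0.01],[0,0,-0.084]],
    [[-0.19,0.34,-0.02],[0,0,-0.168]],
    [[-0.29,0.51,-0.03],[0,0,-0.252]],
    [[-0.39,0.69,-0.04],[0,0,-0.336]],
    [[-0.483,0.856,-0.05],[0,0,-0.42]]
  ]
}}

```text
t: 21.55
tool_pos: [0.4994, -0.0217, 0.3384]
orientation: [-2.365, -2.064, 0.001]
force: [0.5, -0.3, -0.4]
opening: 0.0791
gripper_force: 0.0
```

Emit:
{"op": "jog_arm", "data": {
  "rows": [
    [[-0.17,0.05,0],[0,0,0]],
    [[-0.35,0.11,0],[0,0,0]],
    [[-0.52,0.16,0],[0,0,0]],
    [[-0.7,0.22,0],[0,0,0]],
    [[-0.87,0.274,0],[0,0,0]]
  ]
}}

```text
t: 22.05
tool_pos: [0.5291, -0.2012, 0.338]
orientation: [-2.37, -2.057, -0.001]
force: [0.3, 0.3, 1.0]
opening: 0.079
gripper_force: 0.0
```

```bash
cat > meas.py <<'E'
from balls import *
def meas(tag):
    w=cam('wrist',tag+'w');s=cam('scene',tag+'s');t=cam('top',tag+'t')
    Bs=bores(s,'scene');Bw=bores(w,'wrist')
    for a in Bs: print('scene',a)
    for b in Bw:
        m=[a for a in Bs if np.linalg.norm(a[2]-b[2])<.02]
        print('wrist',b, [(x.round(4),np.round(e,1)) for x,e in [tri([(s,a[1]),(w,b[1])]) for a in m]])
if __name__=='__main__':
    import sys
    meas(sys.argv[1]); p,R=pose(); print(p,R.round(3).tolist(),robot.read_state()['t'],robot.read_state()['opening'])
E
python3 meas.py m0
```

```text
scene (np.int32(70), array([212.5, 306.6]), array([ 0.4757, -0.2694]))
scene (np.int32(59), array([163.8, 329.5]), array([ 0.4594, -0.3708]))
scene (np.int32(68), array([233.3, 348.4]), array([ 0.5825, -0.2911]))
scene (np.int32(76), array([177.7, 373.6]), array([ 0.5595, -0.3973]))
wrist (np.int32(241), array([289.4, 256. ]), array([ 0.4767, -0.2711])) [(array([ 0.4772, -0.2701,  0.0445]), array([0.1, 0.2]))]
wrist (np.int32(218), array([382.4, 261.3]), array([ 0.5828, -0.2928])) [(array([ 0.583 , -0.2918,  0.0437]), array([0.3, 0.5]))]
wrist (np.int32(190), array([290. , 335.6]), array([ 0.4604, -0.3725])) [(array([ 0.4609, -0.3712,  0.0444]), array([0.1, 0.1]))]
wrist (np.int32(178), array([373.1, 343.9]), array([ 0.5601, -0.3984])) [(array([ 0.5602, -0.3976,  0.0431]), array([0.1, 0.1]))]
[ 0.52889889 -0.20133763  0.33757164] [[0.144, 0.99, -0.003], [0.99, -0.144, 0.003], [0.003, -0.003, -1.0]] 22.2 0.07926018589451318
```

```bash
cat > pk.py <<'E'
from h import *
import sys
def go(b,k,first=False,zp=.0055,zl=.0140):
    R=Rd(YC); c=cw(-.015,-.105+.07*k,0)
    b=np.array([*b,0.])
    print('cell',c.round(4)); plan([(b+[0,0,.12],R),(b+[0,0,zp],R),(b+[0,0,.13],R),(c+[0,0,.13],R),(c+[0,0,zl],R),(c+[0,0,.13],R)])
if __name__=='__main__': go((float(sys.argv[1]),float(sys.argv[2])),int(sys.argv[3]))
E
python3 pk.py .583 -.2925 0
python3 - <<'E'
from kin import *
q=robot.read_state()['q'];R=Rd(YC)
for P in [(.583,-.2925,.0055),cw(-.015,-.105,.014),cw(-.015,.105,.014),(.46,-.372,.0055)]: q,e=ik(np.array(P),R,q);print(q.round(2),e)
E
```

```text
cell [ 0.6077 -0.1296  0.    ]
-> [ 0.583  -0.2925  0.12  ] shift [-0.415, 0.337, 1.086] turn [-0.002, -0.002, -0.002] mm 242 deg 0.3
-> [ 0.583  -0.2925  0.0055] shift [0.0, 0.0, 0.572] turn [0.0, 0.0, 0.0] mm 114 deg 0.0
-> [ 0.583  -0.2925  0.13  ] shift [0.0, 0.0, -0.622] turn [0.0, 0.0, 0.0] mm 124 deg 0.0
-> [ 0.6077 -0.1296  0.13  ] shift [0.824, 0.008, 0.0] turn [0.0, 0.0, 0.0] mm 165 deg 0.0
-> [ 0.6077 -0.1296  0.014 ] shift [0.0, 0.0, 0.58] turn [0.0, 0.0, 0.0] mm 116 deg 0.0
-> [ 0.6077 -0.1296  0.13  ] shift [0.0, 0.0, -0.58] turn [0.0, 0.0, 0.0] mm 116 deg 0.0
[-0.54  0.45  1.51 -0.    1.18 -0.4 ] 6.30091251458742e-10
[-0.29  0.37  1.6   0.    1.17 -0.15] 2.7424765426366908e-14
[0.04 0.42 1.54 0.   1.19 0.18] 3.8423736547463446e-12
[-0.77  0.31  1.69 -0.    1.14 -0.63] 2.168404344971009e-15
```

Emit:
{"op": "jog_arm", "data": {
  "rows": [
    [[-0.09,0.07,0.22],[0,0,0]],
    [[-0.18,0.15,0.44],[0,0,0]],
    [[-0.28,0.22,0.66],[0,0,0]],
    [[-0.37,0.3,0.87],[-0.002,-0.002,-0.002]],
    [[-0.415,0.337,0.99],[-0.002,-0.002,-0.002]]
  ]
}}

```text
t: 22.7
tool_pos: [0.5834, -0.2897, 0.1366]
orientation: [-2.367, -2.062, 0.0]
force: [-0.3, 0.1, 0.0]
opening: 0.0791
gripper_force: 0.0
```

Emit:
{"op": "jog_arm", "data": {
  "rows": [
    [[0,0,0],[0,0,0]],
    [[0,0,0],[0,0,0]],
    [[0,0,0],[0,0,0]]
  ]
}}

```text
t: 23.0
tool_pos: [0.5864, -0.2907, 0.1456]
orientation: [2.362, 2.059, 0.005]
force: [0.2, -0.1, 0.3]
opening: 0.0789
gripper_force: 0.0
```

```bash
python3 pk.py .583 -.2925 0; python3 meas.py m1
```

```text
cell [ 0.6077 -0.1296  0.    ]
-> [ 0.583  -0.2925  0.12  ] shift [-0.011, -0.016, 0.128] turn [0.005, 0.002, 0.002] mm 26 deg 0.5
-> [ 0.583  -0.2925  0.0055] shift [0.0, 0.0, 0.572] turn [0.0, 0.0, 0.0] mm 114 deg 0.0
-> [ 0.583  -0.2925  0.13  ] shift [0.0, 0.0, -0.622] turn [0.0, 0.0, 0.0] mm 124 deg 0.0
-> [ 0.6077 -0.1296  0.13  ] shift [0.824, 0.008, 0.0] turn [0.0, 0.0, 0.0] mm 165 deg 0.0
-> [ 0.6077 -0.1296  0.014 ] shift [0.0, 0.0, 0.58] turn [0.0, 0.0, 0.0] mm 116 deg 0.0
-> [ 0.6077 -0.1296  0.13  ] shift [0.0, 0.0, -0.58] turn [0.0, 0.0, 0.0] mm 116 deg 0.0
scene (np.int32(59), array([163.8, 329.5]), array([ 0.4594, -0.3708]))
scene (np.int32(89), array([233. , 348.4]), array([ 0.5822, -0.2915]))
scene (np.int32(80), array([178. , 373.5]), array([ 0.5597, -0.3969]))
wrist (np.int32(794), array([155.5, 227.5]), array([ 0.4769, -0.2693])) []
wrist (np.int32(804), array([318.5, 238. ]), array([ 0.5828, -0.2916])) [(array([ 0.5827, -0.2915,  0.0428]), array([0.1, 0.3]))]
wrist (np.int32(16), array([240.5, 396.5]), array([ 0.5072, -0.4058])) []
[ 0.58652328 -0.29130551  0.14585001] [[0.137, 0.991, 0.008], [0.991, -0.137, -0.004], [-0.003, 0.009, -1.0]] 23.15 0.07906498085149649
```

Emit:
{"op": "jog_arm", "data": {
  "rows": [
    [[0,0,0],[0,0,0]],
    [[0,0,0],[0,0,0]],
    [[0,0,0],[0,0,0]],
    [[0,0,0],[0,0,0]],
    [[0,0,0],[0,0,0]]
  ]
}}

```text
t: 23.65
tool_pos: [0.5854, -0.2914, 0.1431]
orientation: [2.366, 2.06, 0.003]
force: [-0.7, -0.2, -0.4]
opening: 0.0792
gripper_force: 0.0
```

```bash
python3 pk.py .583 -.2915 0|head -3; python3 -c "
from h import *
for i in range(3): print(pose()[0]); cam('top')"
```

```text
cell [ 0.6077 -0.1296  0.    ]
-> [ 0.583  -0.2915  0.12  ] shift [-0.002, -0.012, 0.116] turn [0.003, 0.001, 0.001] mm 23 deg 0.3
-> [ 0.583  -0.2915  0.0055] shift [0.0, 0.0, 0.572] turn [0.0, 0.0, 0.0] mm 114 deg 0.0
[ 0.58538892 -0.29137505  0.14312604]
[ 0.58540509 -0.2913976   0.14312562]
[ 0.58539927 -0.2914096   0.14310888]
```

Emit:
{"op": "jog_arm", "data": {
  "rows": [
    [[-0.001,-0.006,0.1],[0,0,0]],
    [[-0.002,-0.012,0.2],[0.003,0,0]],
    [[-0.002,-0.012,0.3],[0.003,0.001,0.001]],
    [[-0.002,-0.012,0.42],[0.003,0.001,0.001]],
    [[-0.002,-0.012,0.54],[0.003,0.001,0.001]]
  ]
}}

```text
t: 24.3
tool_pos: [0.583, -0.2914, 0.0332]
orientation: [-2.37, -2.061, 0.001]
force: [0.6, 0.4, 0.7]
opening: 0.079
gripper_force: 0.0
```

Emit:
{"op": "jog_arm", "data": {
  "rows": [
    [[0,0,0.05],[0,0,0]],
    [[0,0,0.05],[0,0,0]],
    [[0,0,0.05],[0,0,0]],
    [[0,0,0.05],[0,0,0]],
    [[0,0,0.05],[0,0,0]]
  ]
}}

```text
t: 24.8
tool_pos: [0.5846, -0.2923, 0.0269]
orientation: [2.368, 2.059, 0.001]
force: [-0.7, 0.1, -1.0]
opening: 0.0788
gripper_force: 0.0
```

Run:
```python
from h import *
plan([((.583,-.2917,.0055),Rd(YC))]); print(pose())
```

```text
-> [ 0.583  -0.2917  0.0055] shift [0.002, -0.009, 0.107] turn [0.002, 0.001, 0.001] mm 21 deg 0.2
(array([ 0.58457915, -0.29231863,  0.02689723]), array([[ 0.13898895,  0.9902904 ,  0.00264659],
       [ 0.99029301, -0.13898467, -0.00173947],
       [-0.00135474,  0.00286267, -0.99999498]]))
```

Emit:
{"op": "jog_arm", "data": {
  "rows": [
    [[0.002,-0.005,0.05],[0.002,0.001,0.001]],
    [[0.002,-0.009,0.09],[0.002,0.001,0.001]],
    [[0.002,-0.009,0.105],[0.002,0.001,0.001]],
    [[0.002,-0.009,0.105],[0.002,0.001,0.001]],
    [[0.002,-0.009,0.105],[0.002,0.001,0.001]]
  ]
}}

```text
t: 25.3
tool_pos: [0.5816, -0.291, 0.0038]
orientation: [-2.37, -2.057, 0.002]
force: [0.0, 0.3, -0.4]
opening: 0.079
gripper_force: 0.0
```

Emit:
{"op": "jog_arm", "data": {
  "rows": [
    [[0,0,0],[0,0,0]],
    [[0,0,0],[0,0,0]],
    [[0,0,0],[0,0,0]],
    [[0,0,0],[0,0,0]],
    [[0,0,0],[0,0,0]]
  ],
  "hand": 1,
  "squeeze": 30
}}

```text
t: 25.8
tool_pos: [0.582, -0.2911, 0.0043]
orientation: [-2.371, -2.058, 0.001]
force: [1.4, -0.5, -1.0]
opening: 0.0545
gripper_force: 30.0
```

Emit:
{"op": "jog_arm", "data": {
  "rows": [
    [[0,0,-0.05],[0,0,0]],
    [[0,0,-0.1],[0,0,0]],
    [[0,0,-0.2],[0,0,0]],
    [[0,0,-0.4],[0,0,0]],
    [[0,0,-0.62],[0,0,0]]
  ]
}}

```text
t: 26.3
tool_pos: [0.581, -0.2906, 0.1286]
orientation: [-2.368, -2.056, 0.003]
force: [0.9, -0.2, -1.6]
opening: 0.0548
gripper_force: 30.0
```

```bash
python3 pk.py .583 -.2915 0|tail -3; python3 -c "
from h import *
s=robot.read_state();print(pose()[0],s['force'],s['opening'],s['gripper_force']); plan([(cw(-.015,-.105,.13),Rd(YC))])"
```

```text
-> [ 0.6077 -0.1296  0.13  ] shift [0.819, 0.009, 0.0] turn [0.0, 0.0, 0.0] mm 164 deg 0.0
-> [ 0.6077 -0.1296  0.014 ] shift [0.0, 0.0, 0.58] turn [0.0, 0.0, 0.0] mm 116 deg 0.0
-> [ 0.6077 -0.1296  0.13  ] shift [0.0, 0.0, -0.58] turn [0.0, 0.0, 0.0] mm 116 deg 0.0
[ 0.58099026 -0.29062831  0.1286475 ] [ 0.92541751 -0.19937835 -1.60025863] 0.054797585267103856 29.99923227354884
-> [ 0.6077 -0.1296  0.13  ] shift [0.816, 0.019, -0.005] turn [-0.003, -0.001, -0.001] mm 163 deg 0.3
```

```bash
cat > held.py <<'E'
from h import *
def held(tag,dz=.0377):
    p,R=pose(); c=cam('wrist',tag); s=cam('scene',tag+'s')
    for n,c in(('w',c),('s',s)):
        u=proj(c,[p+R@[0,0,-dz]])[0]; g=c['frame'].astype(int); m=((g.max(2)<75)*255).astype(np.uint8)
        if n=='w': m=cv2.morphologyEx(m,cv2.MORPH_OPEN,np.ones((3,3)))
        k,_,st,ce=cv2.connectedComponentsWithStats(m)
        for a,b in zip(st[1:],ce[1:]):
            if a[4]>(200 if n=='w' else 20) and np.linalg.norm(b-u)<(80 if n=='w' else 25): print(n,'exp',u.round(1),a[4],b.round(1),'tool',(R.T@(onz(c,b,p[2]+dz)-p)).round(4))
if __name__=='__main__':
    import sys
    held(sys.argv[1])
E
python3 held.py h0; python3 -c "
from crops import tile
tile([('h0',120,100,400),('h0s',120,200,200)],'c14')"
```

```text
w exp [324.5 348. ] 8533 [325.9 354.2] tool [-0.0024  0.0005 -0.0377]
```

Run:
```python
from h import *
c=load('h0');g=cv2.cvtColor(c['frame'],cv2.COLOR_RGB2GRAY);p,R=pose()
sub=g[250:450,220:430]
for r in range(250,450,8): print(r,''.join('#' if v<60 else '+' if v<110 else '-' if v<170 else '.' for v in g[r,200:450:4]))
```

```text
250 +-++--+-...+---+-----------++++++--++++----+-----..+++++++++++-
258 ------++...--+----+-++--++++++-+++++++++---------.+++++++++++--
266 --++--++--+---+-+---+++--+--------------+++--+-+++++++++++++++-
274 ------+---+-++----+++----------------------++-----+++++++++++--
282 -----------+-----++--------------------------++-----+++++++++--
290 +-------------##++-----------------------------+#+-------------
298 -------------+#++-------------------------------+#-------------
306 --+---------+#++--------------------------------+##------------
314 ..----------##++---------------------------------+##-----------
322 -----------###--------------########-------------+###----------
330 ----------####-----------#############-----------+###+---------
338 ---------+####+---------###############----------#####+--------
346 --------+#####.---------################--------+-#####+-------
354 -------+#####...--------###############+-------+--######-------
362 -------######...---------##############------------######------
370 +#+++#+#+++++++#+++##+++#+##++##+++####++++#+++++##++#++#++#++#
378 +++++++++++++++++++++++++++++++++++++++++++++++++++++++++++++++
386 +++++++++++++++++++++++++++++++++++++++++++++++++++++++++++++++
394 +++++++++++++++++++++++++++++++++++++++++++++++++++++++++++++++
402 +++++++++++++++++++++++++++++++++++++++++++++++++++++++++++++++
410 -+++++++---------.-....................-.....-----------+++++++
418 +++++++----------------------..-------------------------+++++++
426 +++++++--------------------------------------------------++++++
434 ++++++----------------------------------------------------+++++
442 ++++++----------------------------------------------------+++++
```

Emit:
{"op": "jog_arm", "data": {
  "rows": [
    [[0.2,0.005,-0.05],[0,0,0]],
    [[0.4,0.01,-0.05],[-0.003,0,0]],
    [[0.6,0.015,-0.03],[-0.003,-0.001,-0.001]],
    [[0.816,0.019,0],[-0.003,-0.001,-0.001]],
    [[0.816,0.019,0],[-0.003,-0.001,-0.001]]
  ]
}}

```text
t: 26.9
tool_pos: [0.6088, -0.1247, 0.1277]
orientation: [-2.365, -2.066, -0.003]
force: [-0.1, -0.0, -3.2]
opening: 0.0543
gripper_force: 30.0
```

Emit:
{"op": "jog_arm", "data": {
  "rows": [
    [[0,0,0.05],[0,0,0]],
    [[0,0,0.05],[0,0,0]],
    [[0,0,0.05],[0,0,0]],
    [[0,0,0.05],[0,0,0]],
    [[0,0,0.05],[0,0,0]]
  ]
}}

```text
t: 27.4
tool_pos: [0.6089, -0.1312, 0.1187]
orientation: [2.37, 2.058, 0.002]
force: [-0.0, 0.3, -3.5]
opening: 0.0546
gripper_force: 30.0
```

Run:
```python
from h import *
p,R=pose();print(p)
plan([(cw(-.015,-.105,.04),Rd(YC)),(cw(-.015,-.105,.0135),Rd(YC))])
# check case calibration with the wrist/top view: dividers and walls
c=cam('wrist','cell0w'); print(proj(c,[cw(-.015+a,-.105+b,.068) for a in(-.055,.055) for b in(-.033,.033)]).round(0).tolist())
```

```text
[ 0.60894502 -0.13120477  0.1187154 ]
-> [ 0.6077 -0.1296  0.04  ] shift [0.007, -0.008, 0.394] turn [0.002, 0.0, -0.0] mm 79 deg 0.2
-> [ 0.6077 -0.1296  0.0135] shift [0.0, 0.0, 0.132] turn [0.0, 0.0, 0.0] mm 26 deg 0.0
[[225.0, 316.0], [216.0, 201.0], [419.0, 315.0], [427.0, 200.0]]
```

Run:
```python
from h import *
c=load('bal_top'); print(proj(c,[cw(.04,.138,.068),cw(.04,-.138,.068),cw(-.07,-.138,.068),cw(-.07,.138,.068),cw(-.075,-.143,.068),cw(-.075,.143,.068)]).round(1).tolist())
g=cv2.cvtColor(c['frame'],cv2.COLOR_RGB2GRAY)
for r in (165,180): print(r,g[r,255:275].tolist(),g[r,360:380].tolist())
for x in (290,345): print(x,g[140:215,x].tolist())
```

```text
[[268.4, 149.9], [372.4, 163.0], [367.5, 204.1], [262.6, 190.8], [369.2, 206.2], [260.5, 192.4]]
165 [122, 122, 120, 123, 121, 123, 120, 122, 132, 161, 180, 155, 98, 61, 52, 55, 60, 61, 60, 61] [68, 68, 67, 67, 67, 67, 69, 71, 69, 68, 76, 103, 158, 180, 158, 130, 120, 121, 119, 120]
180 [121, 123, 120, 123, 119, 124, 134, 163, 183, 157, 99, 60, 49, 51, 61, 60, 59, 60, 61, 59] [62, 60, 59, 63, 64, 61, 63, 59, 64, 90, 143, 176, 163, 134, 123, 118, 120, 119, 121, 120]
290 [151, 184, 197, 199, 202, 201, 202, 202, 201, 203, 200, 202, 195, 163, 113, 76, 66, 60, 60, 60, 64, 60, 60, 58, 61, 63, 63, 62, 62, 63, 62, 62, 59, 62, 63, 64, 65, 67, 67, 63, 65, 64, 65, 67, 69, 67, 66, 65, 62, 61, 59, 59, 60, 59, 92, 151, 179, 145, 91, 67, 77, 100, 112, 115, 118, 119, 119, 118, 116, 118, 121, 117, 116, 117, 118]
345 [108, 107, 106, 107, 105, 108, 128, 165, 193, 202, 202, 202, 200, 201, 201, 199, 201, 201, 201, 191, 154, 99, 67, 63, 65, 63, 65, 64, 61, 61, 65, 65, 65, 64, 60, 62, 63, 64, 66, 66, 65, 63, 62, 61, 60, 61, 57, 63, 59, 60, 62, 60, 62, 59, 61, 64, 61, 61, 62, 62, 65, 105, 168, 175, 131, 84, 70, 71, 85, 103, 113, 119, 121, 118, 118]
```

Emit:
{"op": "jog_arm", "data": {
  "rows": [
    [[0.004,-0.006,0.1],[0.002,0,0]],
    [[0.007,-0.01,0.2],[0.002,0,0]],
    [[0.007,-0.01,0.3],[0.002,0,0]],
    [[0.007,-0.01,0.394],[0.002,0,0]],
    [[0.007,-0.01,0.394],[0.002,0,0]]
  ]
}}

```text
t: 27.95
tool_pos: [0.6048, -0.1282, 0.0364]
orientation: [-2.367, -2.057, 0.006]
force: [-1.1, -0.3, -3.2]
opening: 0.0546
gripper_force: 30.0
```

Emit:
{"op": "jog_arm", "data": {
  "rows": [
    [[0,0,0.02],[0,0,0]],
    [[0,0,0.04],[0,0,0]],
    [[0,0,0.05],[0,0,0]],
    [[0,0,0.05],[0,0,0]],
    [[0,0,0.05],[0,0,0]]
  ]
}}

```text
t: 28.45
tool_pos: [0.6075, -0.1287, 0.0301]
orientation: [2.371, 2.061, -0.001]
force: [-0.7, 0.5, -2.3]
opening: 0.0547
gripper_force: 30.0
```

Run:
```python
from h import *
p,R=pose();print(p,robot.read_state()['force'])
plan([(cw(-.015,-.105,.0135),Rd(YC))])
```

```text
[ 0.60754268 -0.12873606  0.03011347] [-0.74721616  0.48901501 -2.29072248]
-> [ 0.6077 -0.1296  0.0135] shift [-0.004, 0.001, 0.083] turn [-0.0, 0.0, 0.001] mm 17 deg 0.1
```

Emit:
{"op": "jog_arm", "data": {
  "rows": [
    [[-0.002,0,0.02],[0,0,0]],
    [[-0.003,0,0.04],[0,0,0]],
    [[-0.004,0.001,0.055],[0,0,0]],
    [[-0.004,0.001,0.065],[0,0,0]],
    [[-0.004,0.001,0.072],[0,0,0]]
  ]
}}

```text
t: 28.95
tool_pos: [0.6071, -0.1294, 0.0148]
orientation: [-2.37, -2.061, 0.002]
force: [0.6, -0.1, -2.6]
opening: 0.0546
gripper_force: 30.0
```

Emit:
{"op": "jog_arm", "data": {
  "rows": [
    [[0,0,0.004],[0,0,0]],
    [[0,0,0.008],[0,0,0]],
    [[0,0,0.012],[0,0,0]],
    [[0,0,0.014],[0,0,0]],
    [[0,0,0.014],[0,0,0]]
  ]
}}

```text
t: 29.45
tool_pos: [0.6073, -0.1295, 0.0124]
orientation: [-2.37, -2.061, 0.001]
force: [-0.1, 0.3, -2.0]
opening: 0.0544
gripper_force: 30.0
```

Emit:
{"op": "jog_arm", "data": {
  "rows": [
    [[0,0,0],[0,0,0]],
    [[0,0,0],[0,0,0]],
    [[0,0,0],[0,0,0]],
    [[0,0,-0.01],[0,0,0]],
    [[0,0,-0.03],[0,0,0]]
  ],
  "hand": -0.42
}}

```text
t: 29.95
tool_pos: [0.6071, -0.1294, 0.0184]
orientation: [-2.37, -2.061, 0.002]
force: [0.1, 0.3, -0.1]
opening: 0.066
gripper_force: 0.0
```

Emit:
{"op": "jog_arm", "data": {
  "rows": [
    [[0,0,-0.1],[0,0,0]],
    [[0,0,-0.25],[0,0,0]],
    [[0,0,-0.45],[0,0,0]],
    [[0,0,-0.65],[0,0,0]],
    [[0,0,-0.65],[0,0,0]]
  ]
}}

```text
t: 30.45
tool_pos: [0.6117, -0.1306, 0.1569]
orientation: [2.363, 2.055, 0.009]
force: [0.7, 0.0, 1.2]
opening: 0.0661
gripper_force: 0.0
```

Emit:
{"op": "jog_arm", "data": {
  "rows": [
    [[-0.2,-0.14,0],[0,0,0]],
    [[-0.4,-0.28,0],[0,0,0]],
    [[-0.6,-0.42,0],[0,0,0]],
    [[-0.79,-0.55,0],[0,0,0]],
    [[-0.79,-0.55,0],[0,0,0]]
  ],
  "hand": -0.7
}}

```text
t: 30.95
tool_pos: [0.4732, -0.2743, 0.1485]
orientation: [-2.376, -2.055, 0.004]
force: [0.8, 0.2, -0.6]
opening: 0.0791
gripper_force: 0.0
```

```bash
python3 meas.py m2
python3 - <<'E'
from h import *
plan([((.4765,-.2703,.03),Rd(YC)),((.4765,-.2703,.005),Rd(YC))])
c=load('m2t'); print('ball in cell0 expected',proj(c,[cw(-.015,-.105,.05)]).round(1)); u=proj(c,[cw(-.015,-.105,.05)])[0].astype(int); g=cv2.cvtColor(c['frame'],cv2.COLOR_RGB2GRAY)
for r in range(u[1]-13,u[1]+14,2): print(g[r,u[0]-16:u[0]+17:2].tolist())
E
```

```text
scene (np.int32(71), array([212.5, 306.5]), array([ 0.4756, -0.2692]))
scene (np.int32(60), array([163.9, 329.4]), array([ 0.4594, -0.3706]))
scene (np.int32(73), array([177.7, 373.7]), array([ 0.5598, -0.3976]))
wrist (np.int32(797), array([329.1, 227.3]), array([ 0.4766, -0.2693])) [(array([ 0.4764, -0.2693,  0.0431]), array([0.1, 0.4]))]
wrist (np.int32(22), array([378.3, 385.4]), array([ 0.4957, -0.3962])) []
wrist (np.int32(30), array([435.2, 385.2]), array([ 0.5381, -0.4023])) []
wrist (np.int32(18), array([482.3, 385.8]), array([ 0.5733, -0.4082])) [(array([ 0.5684, -0.3984,  0.0557]), array([0.4, 1. ]))]
[ 0.47673885 -0.27047956  0.14858864] [[0.14, 0.99, -0.001], [0.99, -0.14, 0.0], [0.0, -0.001, -1.0]] 31.1 0.07887348887440838
-> [ 0.4765 -0.2703  0.03  ] shift [0.001, -0.001, 0.593] turn [-0.0, -0.0, -0.0] mm 119 deg 0.0
-> [ 0.4765 -0.2703  0.005 ] shift [0.0, 0.0, 0.125] turn [0.0, 0.0, 0.0] mm 25 deg 0.0
ball in cell0 expected [[357. 183.]]
[64, 64, 71, 64, 62, 67, 67, 67, 66, 66, 65, 67, 65, 63, 66, 135, 177]
[63, 64, 68, 66, 64, 67, 67, 66, 66, 67, 67, 66, 66, 65, 67,
[... 253 characters left out ...]
 82, 156, 225, 244, 229, 189, 203, 242, 241, 190, 91, 96, 187, 142]
[64, 68, 65, 105, 184, 241, 238, 118, 68, 72, 185, 244, 220, 121, 103, 192, 138]
[65, 66, 64, 122, 195, 242, 229, 92, 66, 67, 153, 244, 226, 130, 121, 189, 132]
[68, 71, 64, 122, 183, 238, 243, 143, 75, 96, 221, 244, 216, 126, 124, 183, 129]
[63, 68, 63, 99, 161, 212, 243, 238, 231, 234, 244, 238, 186, 111, 149, 175, 129]
[64, 69, 65, 69, 128, 173, 209, 236, 243, 242, 233, 194, 146, 82, 163, 169, 128]
[61, 71, 67, 63, 79, 133, 162, 184, 193, 193, 176, 146, 88, 70, 176, 160, 125]
[64, 70, 65, 65, 61, 74, 105, 132, 141, 138, 112, 74, 65, 81, 179, 157, 127]
[68, 70, 64, 63, 64, 63, 60, 66, 64, 66, 62, 64, 64, 87, 183, 146, 128]
```

Emit:
{"op": "jog_arm", "data": {
  "rows": [
    [[0.003,0,0.12],[0,0,0]],
    [[0.005,0,0.25],[0,0,0]],
    [[0.005,0,0.38],[0,0,0]],
    [[0.005,0,0.5],[0,0,0]],
    [[0.005,0,0.57],[0,0,0]]
  ]
}}

```text
t: 31.6
tool_pos: [0.4765, -0.2674, 0.0322]
orientation: [-2.366, -2.062, 0.002]
force: [-0.7, 0.1, -0.5]
opening: 0.0789
gripper_force: 0.0
```

Emit:
{"op": "jog_arm", "data": {
  "rows": [
    [[0,0,0.05],[0,0,0]],
    [[0,0,0.09],[0,0,0]],
    [[0,0,0.12],[0,0,0]],
    [[0,0,0.14],[0,0,0]],
    [[0,0,0.14],[0,0,0]]
  ]
}}

```text
t: 32.1
tool_pos: [0.4766, -0.2697, 0.0065]
orientation: [-2.371, -2.061, 0.002]
force: [0.1, 0.7, 0.6]
opening: 0.0792
gripper_force: 0.0
```

Emit:
{"op": "jog_arm", "data": {
  "rows": [
    [[0,0,0],[0,0,0]],
    [[0,0,0],[0,0,0]],
    [[0,0,0],[0,0,0]],
    [[0,0,0],[0,0,0]],
    [[0,0,0],[0,0,0]]
  ],
  "hand": 1,
  "squeeze": 30
}}

```text
t: 32.6
tool_pos: [0.4765, -0.2698, 0.007]
orientation: [-2.371, -2.061, 0.002]
force: [-1.7, 0.4, 3.9]
opening: 0.0546
gripper_force: 30.0
```

Emit:
{"op": "jog_arm", "data": {
  "rows": [
    [[0,0,-0.04],[0,0,0]],
    [[0,0,-0.1],[0,0,0]],
    [[0,0,-0.25],[0,0,0]],
    [[0,0,-0.42],[0,0,0]],
    [[0,0,-0.62],[0,0,0]]
  ]
}}

```text
t: 33.1
tool_pos: [0.4758, -0.2689, 0.1313]
orientation: [-2.369, -2.06, 0.002]
force: [0.3, -0.4, -3.1]
opening: 0.0544
gripper_force: 30.0
```

Emit:
{"op": "jog_arm", "data": {
  "rows": [
    [[0.15,0.07,0],[0,0,0]],
    [[0.3,0.14,0],[0,0,0]],
    [[0.45,0.21,0],[0,0,0]],
    [[0.6,0.29,0],[0,0,0]],
    [[0.6,0.29,0],[0,0,0]]
  ]
}}

```text
t: 33.6
tool_pos: [0.5527, -0.1554, 0.1313]
orientation: [-2.367, -2.065, -0.002]
force: [-0.6, -1.2, -3.6]
opening: 0.0548
gripper_force: 30.0
```

Emit:
{"op": "jog_arm", "data": {
  "rows": [
    [[0.15,0.07,0],[0,0,0]],
    [[0.3,0.14,0],[0,0,0]],
    [[0.45,0.21,0],[0,0,0]],
    [[0.534,0.26,0],[0,0,0]],
    [[0.534,0.26,0],[0,0,0]]
  ]
}}

```text
t: 34.1
tool_pos: [0.6181, -0.0584, 0.1309]
orientation: [-2.368, -2.064, 0.0]
force: [0.0, -0.6, -3.0]
opening: 0.0549
gripper_force: 30.0
```

Emit:
{"op": "jog_arm", "data": {
  "rows": [
    [[0,0,0.02],[0,0,0]],
    [[0,0,0.04],[0,0,0]],
    [[0,0,0.04],[0,0,0]],
    [[0,0,0.04],[0,0,0]],
    [[0,0,0.04],[0,0,0]]
  ]
}}

```text
t: 34.6
tool_pos: [0.617, -0.0609, 0.1225]
orientation: [-2.371, -2.06, 0.001]
force: [-0.1, 0.1, -3.3]
opening: 0.0549
gripper_force: 30.0
```

Run:
```python
from h import *
p,R=pose();s=robot.read_state();print(p,s['force'],s['opening'])
plan([(cw(-.015,-.035,.04),Rd(YC)),(cw(-.015,-.035,.0155),Rd(YC))])
```

```text
[ 0.61698293 -0.06091975  0.12253916] [-0.12481631  0.11523653 -3.32600651] 0.05490678862865429
-> [ 0.6175 -0.0603  0.04  ] shift [0.004, 0.002, 0.413] turn [-0.001, 0.0, 0.0] mm 83 deg 0.1
-> [ 0.6175 -0.0603  0.0155] shift [0.0, 0.0, 0.122] turn [0.0, 0.0, 0.0] mm 24 deg 0.0
```

Emit:
{"op": "jog_arm", "data": {
  "rows": [
    [[0.002,0.001,0.1],[0,0,0]],
    [[0.004,0.002,0.2],[0,0,0]],
    [[0.004,0.002,0.3],[0,0,0]],
    [[0.004,0.002,0.37],[0,0,0]],
    [[0.004,0.002,0.42],[0,0,0]]
  ]
}}

```text
t: 35.1
tool_pos: [0.617, -0.0597, 0.0372]
orientation: [-2.37, -2.06, 0.003]
force: [-0.2, 0.1, -2.4]
opening: 0.0546
gripper_force: 30.0
```

Emit:
{"op": "jog_arm", "data": {
  "rows": [
    [[0,0,0.03],[0,0,0]],
    [[0,0,0.055],[0,0,0]],
    [[0,0,0.075],[0,0,0]],
    [[0,0,0.085],[0,0,0]],
    [[0,0,0.09],[0,0,0]]
  ]
}}

```text
t: 35.6
tool_pos: [0.6178, -0.0596, 0.0206]
orientation: [-2.371, -2.061, 0.001]
force: [0.3, -0.6, -3.9]
opening: 0.0544
gripper_force: 30.0
```

Emit:
{"op": "jog_arm", "data": {
  "rows": [
    [[0,0,0.004],[0,0,0]],
    [[0,0,0.01],[0,0,0]],
    [[0,0,0.016],[0,0,0]],
    [[0,0,0.02],[0,0,0]],
    [[0,0,0.023],[0,0,0]]
  ]
}}

```text
t: 36.1
tool_pos: [0.6175, -0.0596, 0.0157]
orientation: [-2.37, -2.061, 0.002]
force: [-0.8, -0.6, -3.4]
opening: 0.0546
gripper_force: 30.0
```

Emit:
{"op": "jog_arm", "data": {
  "rows": [
    [[0,0,0.002],[0,0,0]],
    [[0,0,0.002],[0,0,0]],
    [[0,0,0.002],[0,0,0]],
    [[0,0,-0.01],[0,0,0]],
    [[0,0,-0.03],[0,0,0]]
  ],
  "hand": -0.42
}}

```text
t: 36.6
tool_pos: [0.6175, -0.0596, 0.022]
orientation: [-2.37, -2.061, 0.002]
force: [0.1, -0.6, -0.5]
opening: 0.0661
gripper_force: 0.0
```

Emit:
{"op": "jog_arm", "data": {
  "rows": [
    [[0,0,-0.1],[0,0,0]],
    [[0,0,-0.25],[0,0,0]],
    [[0,0,-0.45],[0,0,0]],
    [[0,0,-0.63],[0,0,0]],
    [[0,0,-0.63],[0,0,0]]
  ]
}}

```text
t: 37.1
tool_pos: [0.6218, -0.0603, 0.1557]
orientation: [2.364, 2.056, 0.01]
force: [0.9, -0.9, 0.7]
opening: 0.066
gripper_force: 0.0
```

Emit:
{"op": "jog_arm", "data": {
  "rows": [
    [[-0.2,0,0],[0,0,0]],
    [[-0.4,-0.01,0],[0,0,0]],
    [[-0.6,-0.02,0],[0,0,0]],
    [[-0.8,-0.025,0],[0,0,0]],
    [[-0.86,-0.025,0],[0,0,0]]
  ],
  "hand": -0.7
}}

```text
t: 37.6
tool_pos: [0.5877, -0.2329, 0.1477]
orientation: [2.374, 2.058, -0.003]
force: [-0.0, -1.0, 0.1]
opening: 0.079
gripper_force: 0.0
```

Emit:
{"op": "jog_arm", "data": {
  "rows": [
    [[-0.2,0,0],[0,0,0]],
    [[-0.4,-0.01,0],[0,0,0]],
    [[-0.6,-0.02,0],[0,0,0]],
    [[-0.8,-0.025,0],[0,0,0]],
    [[-0.85,-0.025,0],[0,0,0]]
  ]
}}

```text
t: 38.1
tool_pos: [0.5589, -0.4003, 0.1476]
orientation: [-2.374, -2.057, 0.003]
force: [0.0, -0.3, 0.3]
opening: 0.079
gripper_force: 0.0
```

```bash
cat > cells.py <<'E'
from h import *
def cells(tag):
    c=load(tag);g=cv2.cvtColor(c['frame'],cv2.COLOR_RGB2GRAY)
    for k in range(4):
        u=proj(c,[cw(-.015,-.105+.07*k,.05)])[0]; x,y=u.round().astype(int); w=g[y-12:y+13,x-12:x+13]
        m=(w>150).astype(np.uint8); yy,xx=np.nonzero(m)
        print(k,u.round(1),'bright',m.sum(),(xx.mean()+x-12-u[0]).round(1) if m.sum() else '',(yy.mean()+y-12-u[1]).round(1) if m.sum() else '')
E
python3 meas.py m3
python3 - <<'E'
from cells import *
cells('m3t')
plan([((.5600,-.398,.03),Rd(YC))])
E
```

```text
scene (np.int32(91), array([177.9, 373.5]), array([ 0.5597, -0.397 ]))
wrist (np.int32(807), array([172.6, 214.7]), array([ 0.4608, -0.3716])) []
wrist (np.int32(801), array([326.6, 231.4]), array([ 0.5603, -0.3977])) [(array([ 0.5604, -0.3972,  0.0434]), array([0. , 0.1]))]
[ 0.56023385 -0.39640518  0.14744247] [[0.14, 0.99, -0.001], [0.99, -0.14, 0.001], [0.001, -0.001, -1.0]] 38.25 0.07912130920260696
0 [357. 183.] bright 249 0.5 1.5
1 [330.8 179.7] bright 244 -0.1 1.2
2 [304.6 176.4] bright 0  
3 [278.4 173.1] bright 6 -12.4 -9.6
-> [ 0.56  -0.398  0.03 ] shift [-0.008, 0.001, 0.587] turn [-0.001, -0.0, -0.0] mm 117 deg 0.1
```

Emit:
{"op": "jog_arm", "data": {
  "rows": [
    [[-0.002,0,0.12],[0,0,0]],
    [[-0.004,0,0.25],[0,0,0]],
    [[-0.004,0,0.38],[0,0,0]],
    [[-0.004,0,0.5],[0,0,0]],
    [[-0.004,0,0.57],[0,0,0]]
  ]
}}

```text
t: 38.75
tool_pos: [0.5597, -0.3945, 0.0314]
orientation: [-2.366, -2.061, 0.002]
force: [-0.0, -0.0, -0.4]
opening: 0.0792
gripper_force: 0.0
```

Emit:
{"op": "jog_arm", "data": {
  "rows": [
    [[0,0,0.05],[0,0,0]],
    [[0,0,0.09],[0,0,0]],
    [[0,0,0.12],[0,0,0]],
    [[0,0,0.14],[0,0,0]],
    [[0,0,0.14],[0,0,0]]
  ]
}}

```text
t: 39.25
tool_pos: [0.56, -0.3977, 0.0059]
orientation: [-2.371, -2.061, 0.001]
force: [0.1, -0.0, 0.5]
opening: 0.079
gripper_force: 0.0
```

Emit:
{"op": "jog_arm", "data": {
  "rows": [
    [[0,0,0],[0,0,0]],
    [[0,0,0],[0,0,0]],
    [[0,0,0],[0,0,0]],
    [[0,0,0],[0,0,0]],
    [[0,0,0],[0,0,0]]
  ],
  "hand": 1,
  "squeeze": 30
}}

```text
t: 39.75
tool_pos: [0.5601, -0.3979, 0.0064]
orientation: [-2.371, -2.061, 0.002]
force: [0.1, -0.1, 2.2]
opening: 0.0546
gripper_force: 30.0
```

Emit:
{"op": "jog_arm", "data": {
  "rows": [
    [[0,0,-0.04],[0,0,0]],
    [[0,0,-0.1],[0,0,0]],
    [[0,0,-0.25],[0,0,0]],
    [[0,0,-0.42],[0,0,0]],
    [[0,0,-0.62],[0,0,0]]
  ]
}}

```text
t: 40.25
tool_pos: [0.5593, -0.3969, 0.1304]
orientation: [-2.369, -2.059, 0.002]
force: [1.0, -0.4, -3.4]
opening: 0.0548
gripper_force: 30.0
```

Run:
```python
from h import *
p,R=pose();s=robot.read_state();print(p,s['force'],s['opening'])
c=cw(-.015,.035,.13); plan([((p+c)/2,Rd(YC)),(c,Rd(YC))])
```

```text
[ 0.55926435 -0.3969118   0.13042499] [ 0.99897897 -0.44760942 -3.41141859] 0.0548047544736401
-> [ 0.5933 -0.1939  0.1302] shift [1.029, 0.027, 0.002] turn [-0.002, -0.001, 0.001] mm 206 deg 0.2
-> [0.6272 0.0091 0.13  ] shift [1.029, 0.026, 0.001] turn [0.0, 0.0, 0.0] mm 206 deg 0.0
```

Emit:
{"op": "jog_arm", "data": {
  "rows": [
    [[0.2,0.005,0],[0,0,0]],
    [[0.4,0.01,0],[0,0,0]],
    [[0.6,0.015,0],[0,0,0]],
    [[0.8,0.02,0],[0,0,0]],
    [[0.98,0.025,0],[0,0,0]]
  ]
}}

```text
t: 40.75
tool_pos: [0.5924, -0.2023, 0.1308]
orientation: [-2.37, -2.061, 0.001]
force: [0.3, -1.0, -3.4]
opening: 0.0545
gripper_force: 30.0
```

Emit:
{"op": "jog_arm", "data": {
  "rows": [
    [[0.2,0.005,0],[0,0,0]],
    [[0.4,0.01,0],[0,0,0]],
    [[0.6,0.015,0],[0,0,0]],
    [[0.8,0.02,0],[0,0,0]],
    [[0.98,0.025,0],[0,0,0]]
  ]
}}

```text
t: 41.25
tool_pos: [0.6246, -0.0088, 0.1308]
orientation: [-2.37, -2.062, 0.0]
force: [0.6, 0.1, -2.8]
opening: 0.0544
gripper_force: 30.0
```

Emit:
{"op": "jog_arm", "data": {
  "rows": [
    [[0.05,0.002,0.02],[0,0,0]],
    [[0.09,0.003,0.04],[0,0,0]],
    [[0.09,0.003,0.04],[0,0,0]],
    [[0.09,0.003,0.04],[0,0,0]],
    [[0.09,0.003,0.04],[0,0,0]]
  ]
}}

```text
t: 41.75
tool_pos: [0.6275, 0.0055, 0.1219]
orientation: [-2.372, -2.059, 0.002]
force: [0.4, 0.3, -2.8]
opening: 0.0551
gripper_force: 30.0
```

Run:
```python
from h import *
p,R=pose();s=robot.read_state();print(p,s['force'],s['opening'])
plan([(cw(-.015,.035,.04),Rd(YC)),(cw(-.015,.035,.0150),Rd(YC))])
```

```text
[0.62754138 0.00549637 0.12188098] [ 0.35598326  0.27305432 -2.78395886] 0.055083800070081235
-> [0.6272 0.0091 0.04  ] shift [0.018, -0.004, 0.409] turn [-0.001, 0.0, -0.0] mm 82 deg 0.1
-> [0.6272 0.0091 0.015 ] shift [0.0, 0.0, 0.125] turn [0.0, 0.0, 0.0] mm 25 deg 0.0
```

Same lowering as before (total 0.533).

Emit:
{"op": "jog_arm", "data": {
  "rows": [
    [[0.018,-0.004,0.05],[0,0,0]],
    [[0.018,-0.004,0.15],[0,0,0]],
    [[0.018,-0.004,0.25],[0,0,0]],
    [[0.018,-0.004,0.35],[0,0,0]],
    [[0.018,-0.004,0.42],[0,0,0]]
  ]
}}

```text
t: 42.25
tool_pos: [0.626, 0.0102, 0.0354]
orientation: [-2.37, -2.059, 0.004]
force: [0.3, -0.2, -3.3]
opening: 0.0548
gripper_force: 30.0
```

Emit:
{"op": "jog_arm", "data": {
  "rows": [
    [[0,0,0.03],[0,0,0]],
    [[0,0,0.055],[0,0,0]],
    [[0,0,0.075],[0,0,0]],
    [[0,0,0.085],[0,0,0]],
    [[0,0,0.09],[0,0,0]]
  ]
}}

```text
t: 42.75
tool_pos: [0.6276, 0.0105, 0.0202]
orientation: [2.371, 2.061, -0.001]
force: [-0.1, 0.2, -3.3]
opening: 0.0546
gripper_force: 30.0
```

Emit:
{"op": "jog_arm", "data": {
  "rows": [
    [[0,0,0.004],[0,0,0]],
    [[0,0,0.01],[0,0,0]],
    [[0,0,0.016],[0,0,0]],
    [[0,0,0.02],[0,0,0]],
    [[0,0,0.022],[0,0,0]]
  ]
}}

```text
t: 43.25
tool_pos: [0.6271, 0.0106, 0.0152]
orientation: [-2.37, -2.061, 0.002]
force: [0.6, 0.2, -3.6]
opening: 0.0548
gripper_force: 30.0
```

Emit:
{"op": "jog_arm", "data": {
  "rows": [
    [[0,0,0.002],[0,0,0]],
    [[0,0,0.002],[0,0,0]],
    [[0,0,0.002],[0,0,0]],
    [[0,0,-0.01],[0,0,0]],
    [[0,0,-0.03],[0,0,0]]
  ],
  "hand": -0.42
}}

```text
t: 43.75
tool_pos: [0.6271, 0.0106, 0.0215]
orientation: [-2.37, -2.061, 0.002]
force: [0.5, -0.7, 0.2]
opening: 0.0659
gripper_force: 0.0
```

Emit:
{"op": "jog_arm", "data": {
  "rows": [
    [[0,0,-0.1],[0,0,0]],
    [[0,0,-0.25],[0,0,0]],
    [[0,0,-0.45],[0,0,0]],
    [[0,0,-0.63],[0,0,0]],
    [[0,0,-0.63],[0,0,0]]
  ]
}}

```text
t: 44.25
tool_pos: [0.6315, 0.0103, 0.1553]
orientation: [2.365, 2.056, 0.011]
force: [1.6, 0.6, 0.1]
opening: 0.066
gripper_force: 0.0
```

Emit:
{"op": "jog_arm", "data": {
  "rows": [
    [[-0.2,-0.05,0],[0,0,0]],
    [[-0.4,-0.11,0],[0,0,0]],
    [[-0.6,-0.16,0],[0,0,0]],
    [[-0.8,-0.22,0],[0,0,0]],
    [[-0.8,-0.22,0],[0,0,0]]
  ],
  "hand": -0.7
}}

```text
t: 44.75
tool_pos: [0.5596, -0.146, 0.1474]
orientation: [2.375, 2.056, -0.004]
force: [0.2, 0.9, 0.1]
opening: 0.0787
gripper_force: 0.0
```

Emit:
{"op": "jog_arm", "data": {
  "rows": [
    [[-0.2,-0.05,0],[0,0,0]],
    [[-0.4,-0.11,0],[0,0,0]],
    [[-0.6,-0.16,0],[0,0,0]],
    [[-0.8,-0.22,0],[0,0,0]],
    [[-0.8,-0.22,0],[0,0,0]]
  ]
}}

```text
t: 45.25
tool_pos: [0.4939, -0.2978, 0.1476]
orientation: [2.375, 2.056, -0.004]
force: [0.1, 0.3, -0.5]
opening: 0.0794
gripper_force: 0.0
```

Emit:
{"op": "jog_arm", "data": {
  "rows": [
    [[-0.15,-0.04,0],[0,0,0]],
    [[-0.3,-0.09,0],[0,0,0]],
    [[-0.41,-0.117,0],[0,0,0]],
    [[-0.41,-0.117,0],[0,0,0]],
    [[-0.41,-0.117,0],[0,0,0]]
  ]
}}

```text
t: 45.75
tool_pos: [0.4616, -0.3713, 0.1474]
orientation: [-2.371, -2.06, 0.001]
force: [-1.1, 1.0, -0.1]
opening: 0.079
gripper_force: 0.0
```

```bash
python3 meas.py m4
python3 - <<'E'
from cells import *
cells('m4t')
plan([((.4606,-.3716,.0055),Rd(YC))])
E
```

```text
scene (np.int32(979), array([133.9, 337.6]), array([ 0.4379, -0.4239]))
scene (np.int32(73), array([163.5, 329.8]), array([ 0.4596, -0.3715]))
wrist (np.int32(805), array([323. , 236.5]), array([ 0.4602, -0.3716])) [(array([ 0.4601, -0.3716,  0.0425]), array([0.1, 0.2]))]
[ 0.46183429 -0.37069393  0.14746609] [[0.138, 0.99, -0.001], [0.99, -0.138, 0.0], [0.0, -0.001, -1.0]] 45.9 0.07915929243427504
0 [357. 183.] bright 253 0.6 1.5
1 [330.8 179.7] bright 245 -0.0 1.3
2 [304.6 176.4] bright 241 -0.3 1.3
3 [278.4 173.1] bright 7 -12.4 -9.1
-> [ 0.4606 -0.3716  0.0055] shift [-0.005, -0.005, 0.71] turn [-0.001, -0.0, 0.001] mm 142 deg 0.1
```

Emit:
{"op": "jog_arm", "data": {
  "rows": [
    [[-0.003,-0.004,0.12],[0,0,0]],
    [[-0.006,-0.007,0.25],[0,0,0]],
    [[-0.006,-0.007,0.38],[0,0,0]],
    [[-0.006,-0.007,0.5],[0,0,0]],
    [[-0.006,-0.007,0.57],[0,0,0]]
  ]
}}

```text
t: 46.4
tool_pos: [0.459, -0.3711, 0.0313]
orientation: [-2.367, -2.06, 0.002]
force: [0.3, -0.0, -1.4]
opening: 0.0789
gripper_force: 0.0
```

Emit:
{"op": "jog_arm", "data": {
  "rows": [
    [[0,0,0.05],[0,0,0]],
    [[0,0,0.09],[0,0,0]],
    [[0,0,0.12],[0,0,0]],
    [[0,0,0.14],[0,0,0]],
    [[0,0,0.14],[0,0,0]]
  ]
}}

```text
t: 46.9
tool_pos: [0.4594, -0.3731, 0.0055]
orientation: [-2.37, -2.061, 0.002]
force: [-0.6, 0.0, -0.1]
opening: 0.0791
gripper_force: 0.0
```

Emit:
{"op": "jog_arm", "data": {
  "rows": [
    [[0,0,0],[0,0,0]],
    [[0,0,0],[0,0,0]],
    [[0,0,0],[0,0,0]],
    [[0,0,0],[0,0,0]],
    [[0,0,0],[0,0,0]]
  ],
  "hand": 1,
  "squeeze": 30
}}

```text
t: 47.4
tool_pos: [0.4596, -0.3733, 0.006]
orientation: [2.371, 2.061, -0.001]
force: [-0.4, -0.1, 2.4]
opening: 0.0546
gripper_force: 30.0
```

Emit:
{"op": "jog_arm", "data": {
  "rows": [
    [[0,0,-0.04],[0,0,0]],
    [[0,0,-0.1],[0,0,0]],
    [[0,0,-0.25],[0,0,0]],
    [[0,0,-0.42],[0,0,0]],
    [[0,0,-0.62],[0,0,0]]
  ]
}}

```text
t: 47.9
tool_pos: [0.4588, -0.3723, 0.1304]
orientation: [-2.369, -2.06, 0.002]
force: [0.7, -0.0, -2.2]
opening: 0.0545
gripper_force: 30.0
```

Run:
```python
from h import *
p,R=pose();s=robot.read_state();print(p,s['force'],s['opening'])
c=cw(-.015,.105,.13); plan([(p+(c-p)/3,Rd(YC)),(p+(c-p)*2/3,Rd(YC)),(c,Rd(YC))])
```

```text
[ 0.45876963 -0.37226789  0.13043683] [ 0.69694105 -0.03297945 -2.19024557] 0.05451697449597516
-> [ 0.5182 -0.2221  0.1303] shift [0.785, 0.19, 0.001] turn [-0.002, -0.001, 0.001] mm 162 deg 0.2
-> [ 0.5776 -0.0718  0.1301] shift [0.785, 0.189, 0.001] turn [0.0, 0.0, 0.0] mm 162 deg 0.0
-> [0.637  0.0784 0.13  ] shift [0.785, 0.189, 0.001] turn [0.0, 0.0, 0.0] mm 162 deg 0.0
```

Emit:
{"op": "jog_arm", "data": {
  "rows": [
    [[0.2,0.048,0],[0,0,0]],
    [[0.4,0.096,0],[0,0,0]],
    [[0.6,0.144,0],[0,0,0]],
    [[0.785,0.19,0],[0,0,0]],
    [[0.785,0.19,0],[0,0,0]]
  ]
}}

```text
t: 48.4
tool_pos: [0.5205, -0.2186, 0.1304]
orientation: [-2.366, -2.066, -0.001]
force: [1.7, -1.2, -2.7]
opening: 0.0546
gripper_force: 30.0
```

Emit:
{"op": "jog_arm", "data": {
  "rows": [
    [[0.2,0.048,0],[0,0,0]],
    [[0.4,0.096,0],[0,0,0]],
    [[0.6,0.144,0],[0,0,0]],
    [[0.785,0.189,0],[0,0,0]],
    [[0.785,0.189,0],[0,0,0]]
  ]
}}

```text
t: 48.9
tool_pos: [0.5795, -0.0689, 0.1303]
orientation: [-2.366, -2.065, -0.001]
force: [0.3, -0.2, -2.2]
opening: 0.0547
gripper_force: 30.0
```

Emit:
{"op": "jog_arm", "data": {
  "rows": [
    [[0.2,0.048,0],[0,0,0]],
    [[0.4,0.096,0],[0,0,0]],
    [[0.6,0.144,0],[0,0,0]],
    [[0.775,0.189,0],[0,0,0]],
    [[0.775,0.189,0],[0,0,0]]
  ]
}}

```text
t: 49.4
tool_pos: [0.6383, 0.0787, 0.1299]
orientation: [-2.367, -2.065, -0.001]
force: [-0.7, -0.7, -2.8]
opening: 0.0547
gripper_force: 30.0
```

Emit:
{"op": "jog_arm", "data": {
  "rows": [
    [[0,0,0.02],[0,0,0]],
    [[0,0,0.04],[0,0,0]],
    [[0,0,0.04],[0,0,0]],
    [[0,0,0.04],[0,0,0]],
    [[0,0,0.04],[0,0,0]]
  ]
}}

```text
t: 49.9
tool_pos: [0.6372, 0.0748, 0.1215]
orientation: [-2.372, -2.06, 0.001]
force: [0.6, 0.2, -3.7]
opening: 0.0544
gripper_force: 30.0
```

Run:
```python
from h import *
p,R=pose();s=robot.read_state();print(p,s['force'],s['opening'])
plan([(cw(-.015,.104,.0146),Rd(YC))])
```

```text
[0.63716399 0.07479217 0.12150503] [ 0.55058554  0.16046447 -3.70140645] 0.05435395362640481
-> [0.6369 0.0774 0.0146] shift [0.013, -0.003, 0.535] turn [-0.001, 0.0, -0.0] mm 107 deg 0.1
```

Emit:
{"op": "jog_arm", "data": {
  "rows": [
    [[0.01,-0.003,0.05],[0,0,0]],
    [[0.01,-0.003,0.15],[0,0,0]],
    [[0.01,-0.003,0.25],[0,0,0]],
    [[0.01,-0.003,0.35],[0,0,0]],
    [[0.01,-0.003,0.42],[0,0,0]]
  ]
}}

```text
t: 50.4
tool_pos: [0.6356, 0.0777, 0.035]
orientation: [-2.369, -2.06, 0.004]
force: [-0.8, -1.3, -2.8]
opening: 0.0547
gripper_force: 30.0
```

Emit:
{"op": "jog_arm", "data": {
  "rows": [
    [[0,0,0.03],[0,0,0]],
    [[0,0,0.055],[0,0,0]],
    [[0,0,0.075],[0,0,0]],
    [[0,0,0.085],[0,0,0]],
    [[0,0,0.09],[0,0,0]]
  ]
}}

```text
t: 50.9
tool_pos: [0.6373, 0.0777, 0.0199]
orientation: [2.371, 2.061, -0.0]
force: [0.3, -0.5, -2.7]
opening: 0.0546
gripper_force: 30.0
```

Emit:
{"op": "jog_arm", "data": {
  "rows": [
    [[0,0,0.004],[0,0,0]],
    [[0,0,0.01],[0,0,0]],
    [[0,0,0.016],[0,0,0]],
    [[0,0,0.02],[0,0,0]],
    [[0,0,0.022],[0,0,0]]
  ]
}}

```text
t: 51.4
tool_pos: [0.6367, 0.0776, 0.0148]
orientation: [-2.37, -2.061, 0.002]
force: [0.2, -0.4, -3.0]
opening: 0.0544
gripper_force: 30.0
```

Emit:
{"op": "jog_arm", "data": {
  "rows": [
    [[0,0,0.002],[0,0,0]],
    [[0,0,0.002],[0,0,0]],
    [[0,0,0.002],[0,0,0]],
    [[0,0,-0.01],[0,0,0]],
    [[0,0,-0.03],[0,0,0]]
  ],
  "hand": -0.42
}}

```text
t: 51.9
tool_pos: [0.6367, 0.0776, 0.021]
orientation: [-2.37, -2.061, 0.002]
force: [-0.0, -0.1, 0.2]
opening: 0.066
gripper_force: 0.0
```

Emit:
{"op": "jog_arm", "data": {
  "rows": [
    [[0,0,-0.1],[0,0,0]],
    [[0,0,-0.25],[0,0,0]],
    [[0,0,-0.45],[0,0,0]],
    [[0,0,-0.65],[0,0,0]],
    [[0,0,-0.8],[0,0,0]]
  ]
}}

```text
t: 52.4
tool_pos: [0.6379, 0.0778, 0.1847]
orientation: [2.37, 2.06, 0.003]
force: [0.7, 0.8, 0.5]
opening: 0.0661
gripper_force: 0.0
```

```bash
cat > lidang.py <<'E'
from cells import *
E
python3 - <<'E'
from kin import *
p,R=pose();print(p,robot.read_state()['t'])
c=cam('top','n0'); s=cam('scene','n0s')
# behind-lid poses: tool down, fingers closed along y?; reach check
q=robot.read_state()['q']
for P,RR in [(cw(.16,.0,.24),Rd(YC)),(cw(.18,0,.2),Rd(YC)),(cw(.16,-.10,.24),Rd(YC)),(cw(.17,.0,.2),Rd(YC,0))]:
    qq,e=ik(P,RR,q); print(P.round(3),qq.round(2),e.round(5))
# lid top edge at 1.9..2.0
for t in(1.85,1.9,1.95,2.0): print(t,[proj(c,[cw(.075-.17*np.cos(t),y,.068+.17*np.sin(t))])[0].round(1).tolist() for y in(.04,-.04)],[proj(c,[cw(.075-.15*np.cos(t),y,.068+.15*np.sin(t))])[0].round(1).tolist() for y in(.143,-.143)])
E
```

```text
[0.63785575 0.07775843 0.18474096] 52.4
[ 0.796 -0.05   0.24 ] [-0.13  0.7   0.72  0.    1.71  0.01] 0.0
[ 0.815 -0.053  0.2  ] [-0.13  0.78  0.69  0.    1.67  0.01] 0.0
[ 0.782 -0.149  0.24 ] [-0.25  0.7   0.73  0.    1.71 -0.11] 0.0
[ 0.806 -0.051  0.2  ] [-0.13  0.74  0.74  0.    1.66  0.01] 0.0
1.85 [[308.3, 105.9], [341.7, 110.0]] [[265.8, 105.4], [383.7, 120.1]]
1.9 [[308.7, 102.9], [342.1, 107.1]] [[266.3, 102.9], [383.9, 117.5]]
1.95 [[309.2, 100.1], [342.5, 104.3]] [[266.8, 100.4], [384.1, 115.0]]
2.0 [[309.6, 97.5], [342.8, 101.6]] [[267.3, 98.1], [384.2, 112.6]]
```

```bash
cat > shut.py <<'E'
from kin import *
RS=Rd(YC)
def sh(t,h=.0175,rho=.13,m=0.): return cw(.075-rho*np.cos(t)+(.005+m)*np.sin(t)+h,0,.068+rho*np.sin(t)+(.005+m)*np.cos(t))
if __name__=='__main__':
    q=robot.read_state()['q']
    W=[cw(.03,.06,.33),cw(.175,.0,.33),cw(.175,0,.19)]
    plan([(w,RS) for w in W])
    for P in W+[sh(t) for t in np.arange(1.8,-.01,-.2)]: q,e=ik(P,RS,q); print(P.round(3),q.round(2),e.round(5))
    from cells import cells
    cells('n0')
E
python3 shut.py
```

```text
-> [0.6753 0.0275 0.33  ] shift [-0.224, 0.214, -0.706] turn [0.006, -0.001, 0.001] mm 154 deg 0.6
-> [ 0.8105 -0.0522  0.33  ] shift [-0.3, 0.725, 0.0] turn [0.0, 0.0, 0.0] mm 157 deg 0.0
-> [ 0.8105 -0.0522  0.19  ] shift [0.0, 0.0, 0.7] turn [0.0, 0.0, 0.0] mm 140 deg 0.0
[0.675 0.028 0.33 ] [-0.04  0.33  1.06  0.    1.75  0.11] 0.0
[ 0.81  -0.052  0.33 ] [-0.13  0.83  0.38  0.    1.93  0.01] 0.0
[ 0.81  -0.052  0.19 ] [-0.13  0.76  0.73  0.    1.65  0.01] 0.0
[ 0.763 -0.045  0.193] [-0.13  0.6   0.95  0.    1.59  0.01] 0.0
[ 0.737 -0.042  0.198] [-0.13  0.52  1.05  0.    1.57  0.01] 0.0
[ 0.712 -0.038  0.197] [-0.13  0.45  1.15  0.    1.54  0.01] 0.0
[ 0.687 -0.035  0.191] [-0.13  0.38  1.25  0.    1.51  0.02] 0.0
[ 0.663 -0.031  0.18 ] [-0.12  0.32  1.34  0.    1.48  0.02] 0.0
[ 0.643 -0.028  0.165] [-0.12  0.27  1.42  0.    1.44  0.02] 0.0
[ 0.625 -0.026  0.146] [-0.12  0.24  1.5   0.    1.4   0.02] 0.0
[ 0.612 -0.024  0.123] [-0.12  0.23  1.56  0.    1.36  0.02] 0.0
[ 0.604 -0.023  0.099] [-0.12  0.23  1.6   0.    1.31  0.02] 0.0
[ 0.6   -0.022  0.073] [-0.12  0.24  1.63  0.    1.26  0.02] 0.0
0 [357. 183.] bright 241 0.6 1.5
1 [330.8 179.7] bright 233 -0.1 1.1
2 [304.6 176.4] bright 141 -9.2 0.2
3 [278.4 173.1] bright 152 7.0 -3.3
```

Emit:
{"op": "jog_arm", "data": {
  "rows": [
    [[-0.01,0,-0.15],[0.002,0,0]],
    [[-0.04,0.03,-0.35],[0.003,0,0]],
    [[-0.1,0.1,-0.52],[0.005,0,0]],
    [[-0.224,0.214,-0.706],[0.006,-0.001,0.001]],
    [[-0.224,0.214,-0.706],[0.006,-0.001,0.001]]
  ],
  "hand": 1
}}

```text
t: 53.0
tool_pos: [0.6765, 0.0241, 0.3287]
orientation: [2.375, 2.055, -0.003]
force: [0.7, -0.7, 1.2]
opening: 0.0305
gripper_force: 0.0
```

Emit:
{"op": "jog_arm", "data": {
  "rows": [
    [[-0.07,0.18,0],[0,0,0]],
    [[-0.15,0.36,0],[0,0,0]],
    [[-0.22,0.54,0],[0,0,0]],
    [[-0.3,0.725,0],[0,0,0]],
    [[-0.3,0.725,0],[0,0,0]]
  ]
}}

```text
t: 53.5
tool_pos: [0.8098, -0.0549, 0.3129]
orientation: [-2.366, -2.049, 0.022]
force: [-0.1, 0.2, -1.0]
opening: 0.0006
gripper_force: 0.0
```

Run:
```python
from shut import *
from cells import cells
p,R=pose();print(p,robot.read_state()['opening'])
cam('top','n1'); cells('n1'); s=cam('scene','n1s')
plan([(cw(.178,0,.33),RS),(cw(.178,0,.19),RS)])
from crops import tile
tile([('n1',240,90,200),('n1s',230,200,200)],'c15')
```

```text
[ 0.80975815 -0.05490958  0.31290685] 0.0005840707855717227
0 [357. 183.] bright 245 -1.7 1.0
1 [330.8 179.7] bright 625 0.2 0.3
2 [304.6 176.4] bright 625 0.4 -0.4
3 [278.4 173.1] bright 432 2.9 0.5
-> [ 0.8135 -0.0526  0.33  ] shift [0.007, 0.022, -0.072] turn [-0.01, 0.001, -0.001] mm 15 deg 0.9
-> [ 0.8135 -0.0526  0.19  ] shift [0.0, 0.0, 0.7] turn [0.0, 0.0, 0.0] mm 140 deg 0.0
```

View pics/c15.png

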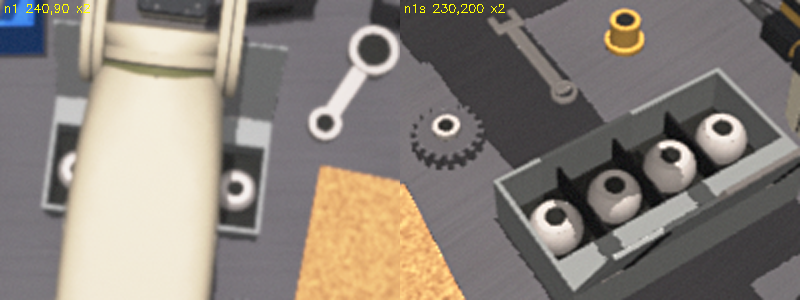

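Emit:
{"op": "jog_arm", "data": {
  "rows": [
    [[0.007,0.022,0.05],[-0.005,0,0]],
    [[0.007,0.022,0.2],[-0.01,0.001,-0.001]],
    [[0.007,0.022,0.35],[-0.01,0.001,-0.001]],
    [[0.007,0.022,0.48],[-0.01,0.001,-0.001]],
    [[0.007,0.022,0.58],[-0.01,0.001,-0.001]]
  ]
}}

```text
t: 54.1
tool_pos: [0.8103, -0.0502, 0.2034]
orientation: [2.367, 2.06, 0.005]
force: [0.7, 0.2, 0.3]
opening: 0.0005
gripper_force: 0.0
```

Emit:
{"op": "jog_arm", "data": {
  "rows": [
    [[0,0,0.02],[0,0,0]],
    [[0,0,0.02],[0,0,0]],
    [[0,0,0.02],[0,0,0]],
    [[0,0,0.02],[0,0,0]]
  ]
}}

```text
t: 54.5
tool_pos: [0.8126, -0.0516, 0.2035]
orientation: [2.365, 2.057, 0.009]
force: [0.3, -0.2, 1.0]
opening: 0.0006
gripper_force: 0.0
```

Run:
```python
from shut import *
p,R=pose();print(p,R.round(3).tolist(),robot.read_state()['force'],'x_c',np.dot(p-CX,EX),np.dot(p-CX,EY))
for ths in ([1.95,1.85,1.75,1.65,1.55],[1.45,1.35,1.25,1.15,1.05],[.95,.85,.75,.65,.55],[.45,.36,.28,.2,.13]):
    print(ths,[(R.T@(sh(t)-p)/.2).round(3).tolist() for t in ths]); p=sh(ths[-1])
```

```text
[ 0.81261727 -0.05157522  0.20348437] [[0.139, 0.99, 0.009], [0.99, -0.139, -0.002], [-0.0, 0.009, -1.0]] [ 0.30314134 -0.2340594   0.97068377] x_c 0.1770323476576212 0.0008897553994268378
[1.95, 1.85, 1.75, 1.65, 1.55] [[-0.004, -0.16, 0.081], [-0.004, -0.22, 0.057], [-0.004, -0.283, 0.04], [-0.004, -0.347, 0.028], [-0.004, -0.411, 0.023]]
[1.45, 1.35, 1.25, 1.15, 1.05] [[0.0, -0.065, 0.002], [0.0, -0.13, 0.01], [0.0, -0.193, 0.024], [0.0, -0.255, 0.045], [0.0, -0.314, 0.071]]
[0.95, 0.85, 0.75, 0.65, 0.55] [[0.0, -0.056, 0.032], [0.0, -0.109, 0.07], [0.0, -0.158, 0.113], [0.0, -0.202, 0.161], [0.0, -0.241, 0.213]]
[0.45, 0.36, 0.28, 0.2, 0.13] [[0.0, -0.034, 0.056], [0.0, -0.059, 0.108], [0.0, -0.078, 0.157], [0.0, -0.093, 0.207], [0.0, -0.102, 0.251]]
```

Emit:
{"op": "jog_arm", "data": {
  "rows": [
    [[-0.004,-0.12,0.04],[0,0,0]],
    [[-0.004,-0.2,0.045],[0,0,0]],
    [[-0.004,-0.27,0.04],[0,0,0]],
    [[-0.004,-0.34,0.03],[0,0,0]],
    [[-0.004,-0.41,0.025],[0,0,0]]
  ]
}}

```text
t: 55.0
tool_pos: [0.7309, -0.0412, 0.1971]
orientation: [2.366, 2.057, 0.008]
force: [0.4, -0.5, -1.5]
opening: 0.0002
gripper_force: 0.5
```

Emit:
{"op": "jog_arm", "data": {
  "rows": [
    [[0,-0.065,0.002],[0,0,0]],
    [[0,-0.13,0.01],[0,0,0]],
    [[0,-0.193,0.024],[0,0,0]],
    [[0,-0.255,0.045],[0,0,0]],
    [[0,-0.314,0.071],[0,0,0]]
  ]
}}

```text
t: 55.5
tool_pos: [0.6693, -0.0325, 0.183]
orientation: [2.365, 2.056, 0.009]
force: [0.1, 0.5, 1.3]
opening: 0.0004
gripper_force: 0.5
```

Run:
```python
from shut import *
p,R=pose();print(p,sh(1.05),robot.read_state()['force'])
s=cam('scene','p0');g=cv2.cvtColor(s['frame'],cv2.COLOR_RGB2GRAY)
# lid angle from scene: rear-side corner of lid's free edge predicted pixels vs difference image with closed/open
for t in(.8,.9,1.,1.1,1.2,1.5,1.9): print(t,proj(s,[cw(.075-.15*np.cos(t),-.143,.068+.15*np.sin(t)),cw(.075-.15*np.cos(t),.143,.068+.15*np.sin(t))]).round(0).tolist())
```

```text
[ 0.66925201 -0.03252917  0.18304523] [ 0.66903695 -0.03219626  0.18325287] [0.12689614 0.5345823  1.29995248]
0.8 [[284.0, 272.0], [408.0, 211.0]]
0.9 [[287.0, 273.0], [412.0, 211.0]]
1.0 [[290.0, 274.0], [417.0, 211.0]]
1.1 [[293.0, 276.0], [421.0, 213.0]]
1.2 [[297.0, 280.0], [427.0, 215.0]]
1.5 [[311.0, 294.0], [443.0, 225.0]]
1.9 [[331.0, 323.0], [465.0, 248.0]]
```

Emit:
{"op": "jog_arm", "data": {
  "rows": [
    [[0,-0.056,0.032],[0,0,0]],
    [[0,-0.109,0.07],[0,0,0]],
    [[0,-0.158,0.113],[0,0,0]],
    [[0,-0.202,0.161],[0,0,0]],
    [[0,-0.241,0.213],[0,0,0]]
  ]
}}

```text
t: 56.05
tool_pos: [0.6219, -0.0259, 0.1394]
orientation: [2.366, 2.057, 0.008]
force: [-0.2, -0.2, 1.7]
opening: 0.0004
gripper_force: 0.4
```

Emit:
{"op": "jog_arm", "data": {
  "rows": [
    [[0,-0.034,0.056],[0,0,0]],
    [[0,-0.059,0.108],[0,0,0]],
    [[0,-0.078,0.157],[0,0,0]],
    [[0,-0.093,0.207],[0,0,0]],
    [[0,-0.102,0.251],[0,0,0]]
  ]
}}

```text
t: 56.55
tool_pos: [0.6009, -0.0229, 0.0869]
orientation: [2.368, 2.058, 0.005]
force: [0.6, 0.4, 0.5]
opening: 0.0003
gripper_force: 0.3
```

Run:
```python
from shut import *
p,R=pose();print(p,sh(.13),robot.read_state()['force'],R.round(3).tolist())
plan([(sh(0),RS)])
```

```text
[ 0.60094281 -0.02294843  0.08691542] [ 0.60179645 -0.02270003  0.08981025] [0.55013278 0.38847078 0.47450811] [[0.139, 0.99, 0.005], [0.99, -0.139, -0.001], [-0.0, 0.006, -1.0]]
-> [ 0.6001 -0.0225  0.073 ] shift [0.002, -0.005, 0.07] turn [0.004, 0.0, 0.0] mm 14 deg 0.3
```

Press down slowly to the rim.

Emit:
{"op": "jog_arm", "data": {
  "rows": [
    [[0,0,0.015],[0,0,0]],
    [[0,0,0.03],[0,0,0]],
    [[0,0,0.045],[0,0,0]],
    [[0,0,0.055],[0,0,0]],
    [[0,0,0.065],[0,0,0]]
  ]
}}

```text
t: 57.05
tool_pos: [0.6012, -0.023, 0.0746]
orientation: [2.367, 2.058, 0.005]
force: [-0.0, 0.1, 1.1]
opening: 0.0005
gripper_force: 0.3
```

Emit:
{"op": "jog_arm", "data": {
  "rows": [
    [[0,0,0.005],[0,0,0]],
    [[0,0,0.01],[0,0,0]],
    [[0,0,0.012],[0,0,0]],
    [[0,0,0.012],[0,0,0]]
  ]
}}

```text
t: 57.45
tool_pos: [0.6011, -0.023, 0.0732]
orientation: [2.367, 2.058, 0.005]
force: [-3.9, 1.1, 7.4]
opening: 0.0004
gripper_force: 3.8
```

Emit:
{"op": "jog_arm", "data": {
  "rows": [
    [[0,0,0.004],[0,0,0]],
    [[0,0,0.005],[0,0,0]],
    [[0,0,-0.01],[0,0,0]],
    [[0,0,-0.1],[0,0,0]],
    [[0,0,-0.3],[0,0,0]]
  ]
}}

```text
t: 57.95
tool_pos: [0.5977, -0.0225, 0.1285]
orientation: [-2.37, -2.06, 0.003]
force: [0.4, -0.6, -0.3]
opening: 0.0007
gripper_force: 0.0
```

Emit:
{"op": "jog_arm", "data": {
  "rows": [
    [[-0.1,-0.1,-0.2],[0,0,0]],
    [[-0.3,-0.2,-0.4],[0,0,0]],
    [[-0.5,-0.3,-0.6],[0,0,0]],
    [[-0.7,-0.4,-0.8],[0,0,0]],
    [[-0.9,-0.5,-0.8],[0,0,0]]
  ]
}}

```text
t: 58.45
tool_pos: [0.4873, -0.1722, 0.2902]
orientation: [2.362, 2.057, 0.009]
force: [0.1, -1.1, 0.8]
opening: 0.0002
gripper_force: 0.0
```

Emit:
{"op": "jog_arm", "data": {
  "rows": [
    [[-0.2,-0.1,0],[0,0,0]],
    [[-0.4,-0.2,0],[0,0,0]],
    [[-0.6,-0.3,0],[0,0,0]],
    [[-0.6,-0.3,0],[0,0,0]],
    [[-0.6,-0.3,0],[0,0,0]]
  ]
}}

```text
t: 58.95
tool_pos: [0.4101, -0.2825, 0.2858]
orientation: [2.37, 2.055, 0.006]
force: [-0.5, 0.4, 0.4]
opening: 0.0004
gripper_force: 0.0
```

Run:
```python
from h import *
s=cam('scene','f0s');t=cam('top','f0t');print(pose()[0],robot.read_state()['t'],robot.read_state()['force'])
a=load('scene0')['frame'].astype(int);b=s['frame'].astype(int)
for nm,(x0,y0,x1,y1) in dict(case=(265,220,445,365),wrench=(270,195,325,255),bush=(325,200,358,230),gear=(230,245,276,288),vblock=(468,228,510,265),conrod=(265,370,315,470),holder=(390,135,450,210)).items():
    d=np.abs(a-b)[y0:y1,x0:x1].max(2)>40; print(nm,d.mean().round(3))
# lid edges: front-left/right corners in scene by shift search of the region
ga=cv2.cvtColor(load('scene0')['frame'],cv2.COLOR_RGB2GRAY);gb=cv2.cvtColor(s['frame'],cv2.COLOR_RGB2GRAY)
for nm,(x0,y0,x1,y1) in dict(frontleft=(378,225,405,248),tab=(310,245,355,270),frontright=(272,280,300,305)).items():
    r=cv2.matchTemplate(gb[y0-10:y1+10,x0-10:x1+10],ga[y0:y1,x0:x1],cv2.TM_CCOEFF_NORMED); _,m,_,l=cv2.minMaxLoc(r); print(nm,m,np.array(l)-10)
for th in(0,.06): print(th,proj(s,[cw(.075-.15*np.cos(th),.143,.073+.15*np.sin(th))]))
```

```text
[ 0.4110935  -0.28111686  0.2857072 ] 59.05 [ 0.54480689 -0.42890258  0.32637418]
case 0.0
wrench 0.0
bush 0.0
gear 0.0
vblock 0.0
conrod 0.0
holder 0.054
frontleft 0.9973183274269104 [0 0]
tab 0.9986595511436462 [0 0]
frontright 0.9981154799461365 [0 0]
0 [[388.40756029 232.32691085]]
0.06 [[388.89394294 229.60091126]]
```

```bash
python3 -c "
from plant import robot
print(robot.close_job())"
```

```text
the job is handed in; nothing more can be done
None
```

Job handed in after about 59 s of robot time: the bar levered the lid open and is back in its holder blade down, all four balls are lowered one to a compartment, the lid is shut (no shift from its starting picture), and no bystander moved; the hand-in call gave no verdict.

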